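# Make up the single and the double rapid-test kit

## Robot

A 7-joint arm with a two-finger parallel gripper is mounted at the origin on the work surface. World frame = base frame: x ahead of the robot, y to its left, z up, the work surface at z = 0. Lengths are in mm, angles in rad, forces in N, time in s.
With the tool pointing down it reaches from about 400 to 875 mm from the base axis. Payload 6.5 kg.
Tool frame: the origin (TCP) lies between the finger pads; the fingertips stand 14 mm ahead of it and the grasp point (between the pads) lies 5 mm behind it (tcp_to_tips is the distance from the TCP to the fingertips, in mm); z points along the fingers, y is the direction in which the jaws open and shut (so a half turn about z gives the same grasp; the last joint's range is limited). The gripper opens to 85 mm and grips with 20 to 120 N. Pads are 22 mm wide; open, the fingers measure 114 mm over their backs; the gripper's body (76 mm by 85 mm) begins 54 mm behind the grasp point. The pads swing forward as they close: fully open they stand 13 mm farther back than shut.
Start: joints at [1.042, 0.536, -0.004, 1.538, 0.003, 1.067, -0.071], TCP at [290.191, -581.618, 245.29] pointing down, gripper open.
Joint ranges: [-2.7, 2.7], [-0.37, 2.16], [-1.27, 1.26], [0.24, 2.4], [-1.31, 4.45], [0.19, 1.91], [-2.76, 2.76]. Speed limits (rad/s): [2.39, 2.39, 3.14, 3.14, 3.14, 3.14, 3.14].

## Interface

Orientations are given as a rotation vector (axis times angle).
In Python, from plant import read_state, read_camera, hand_in, search_frame, cut_out, tip_of, tcp_to_tips gives the robot as it stands.
- The arm moves only by the shell command python3 -m inch 'ROWS'. ROWS is JSON, a list of rows, each an object of numbers: "rx", "ry", "rz": the turn, a rotation vector about the world's x, y, z in rad; "dx", "dy", "dz": the shift along the world's x, y, z in m; "fingers": the gripper command: -1 is fully open, 1 is shut, values between are in proportion. A call has 1 to 10 rows; each row shifts and turns the commanded pose from where the row before left it; what a row does not reach is not made up. A row lasts 1/8 s, in which the tool goes at most 62.5 mm and 10.7 degrees, less where a joint would pass 70% of its speed; a pose out of reach is approached as far as the arm can. A call with a gripper value outside its range is refused whole. The fingers move at their own pace and stop on an object; the grip force is fixed at half the most. Time passes only in rows, so rows that do not move let the fingers close. It gives the time, the measured TCP pose, the force and the opening at its end, in the units of the state.
- read_state(): the state, without advancing time (a new reading comes with each control period).
- read_camera(name): name is "side" or "top" or "wrist"; returns a dict with "frame" (420x560x3 uint8, blue, green, red), "z_map" (420x560 float32, mm along the optical axis (not along the pixel's ray), 0 where there is no reading), "fx", "fy", "cx", "cy" (pixels), "k1" (the pictures are not rectified: a ray, as slopes to the right and down, at radius r is drawn at 1 + k1 r^2 times it, then the intrinsics apply), "R" (3x3) and "t" (3): a world point X has camera coordinates R X + t; the wrist camera has in their place "mount" (4x4, takes a point from camera to tool coordinates, whose origin is the TCP and whose axes are the flange's). Camera axes: x right, y down, z forward; pixel columns grow to the right and rows downward; lengths in mm; the calibration is good to about 2 mm. A picture is of the moment at which its call begins: read the wrist's pose just before it.
- hand_in(): hands the job in, once; it reports no verdict.
Trained networks look in the newest picture that a camera, given by its name, has taken for a name from the list of things; names that differ only in an ending like _2 or _b are one class to them, and where a whole thing is asked for, a point or a joint stands for the part that bears it (a point fixed in the world has none). Each returns a list of dicts, best first, with "confidence" (0 to 1); they miss things now and then, are a little off and sometimes report something else, mostly with a low value. They report only what shows in the picture. A call takes as long as a camera call. They do not tell look-alikes from the thing itself.
- search_frame(camera, thing): "box" ([left, top, right, bottom] in pixels, round what is visible of it).
- cut_out(camera, thing): "mask" (420x560 bool, what is visible of it) and "box" ([left, top, right, bottom] in pixels, round what is visible of it).
- tip_of(camera, thing): "position" ([row, column] in pixels: a listed point, or the origin of a listed thing).
The state is a dict: "time": time; "qpos": joint angles; "joint_vel": joint speeds; "joint_efforts": joint torques, N m; "position": TCP position; "eef_rot": TCP orientation; "ft_force": force on the tool from outside, world axes, zero at the start; "wrist_torque": the same for the moment, N m; "gripper_width": finger opening in mm.
Only numpy, scipy, OpenCV 4.12 (cv2) and the standard library are available. Lean on these libraries where they do the work, as an engineer would, in place of code of your own. Each camera call takes 0.05 s, during which the arm holds its last target.

## Task

Make up the two test kits from the stock: the smaller tray takes the narrow cassette in its bay and the small dropper bottle in its pocket; the larger tray takes the wide cassette in its bay, the large dropper bottle in its larger pocket and the capped vial in its smaller pocket. Lay each cassette flat on the floor of the bay, lengthwise and face up, and stand the bottles and the vial upright on the floor of their pockets. Leave the specimen jar and the spray bottle standing where they are.

Things in the scene. Friction and masses are not known exactly. Their poses are not given: they have to be found in the camera images.
- small_tray: Smaller kit tray, grey plastic (floor darker), fixed, 160 (x) x 80 (y) x 16 mm high. Origin: centre of underside; +x to the end with its one pocket. Floor at 3 mm, walls up to 16 mm. Cassette bay 96 (x) x 44 (y) mm centred at x -26, y 0 mm; a finger cut-out in each long side (x -51 to -1 mm), open to the floor and the tray's edge. Square pocket 44 x 44 mm centred at x +50, y 0 mm.
- large_tray: Larger kit tray, grey plastic, fixed, 180 (x) x 108 (y) x 16 mm high. Origin: centre of underside; +x to the end with two pockets. Floor at 3 mm, walls up to 16 mm. Cassette bay 104 (x) x 62 (y) mm centred at x -32, y 0; a finger cut-out in each long side (x -60 to -4), open to floor and edge. Larger pocket 54 x 54 mm centred at x +53, y +22; smaller pocket 38 x 38 mm at x +53, y -30 mm.
- foam_block: Dark grey foam block with rows of dimples, 120 (x) x 190 (y) x 25 mm high, fixed; the two cassettes start lying flat on its top, one on its left and one on its right half. Origin: centre of its underside, z up.
- narrow_cassette: Single-test cassette: flat white plastic, 72 long (x) x 22 wide (y) x 6 mm thick, about 12 g, with one result window and one round sample well on its upper face. Starts flat on the foam block, face up. Origin: centre of its underside; +x along its length, z out of the face with the window. Take it by its long sides.
- wide_cassette: Double-test cassette: flat white plastic, 82 long (x) x 42 wide (y) x 7 mm thick, about 22 g, with two result windows and two round wells side by side on its upper face. Starts flat on the foam block, face up. Origin: centre of its underside; +x along its length, z out of the face with the windows. Take it by its long sides.
- small_bottle: Small white dropper bottle with a slim blue cap, standing on the table: round body of diameter 24 mm up to 46 mm, cap of diameter 15 mm from 54 to 66 mm, about 30 g. Origin: centre of its underside, z up its axis.
- large_bottle: Large white dropper bottle with a blue cap, standing on the table: round body of diameter 34 mm up to 56 mm, cap of diameter 21 mm from 64 to 82 mm, about 70 g. Origin: centre of its underside, z up its axis.
- vial: Slim sample vial with a flat foot and a white screw cap, standing on the table: body of diameter 18 mm up to 52 mm, ribbed cap of diameter 20 mm from 52 to 70 mm, about 25 g. Origin: centre of its underside, z up its axis.
- specimen_jar: Bystander, not part of a kit: squat specimen jar with a broad yellow screw lid, standing in the row of bottles: diameter 64 mm at the lid, 66 mm high. Origin: centre of its underside, z up.
- spray_bottle: Bystander: yellow spray bottle with a trigger head, diameter 88 mm, 215 mm high, standing to the right of the work. Origin: centre of its underside, z up.
Not all that is in view belongs to the job. What is shaped like the vial but black or turquoise is not meant. Leave any yellow look-alike of the large_bottle alone.

How it is judged (in metres and radians):
At the end, for the whole second after the job is handed in: Cassettes in their bays (14 mm along, 13 across, 0.4 rad), bottles and vial in their pockets (12 mm per axis), undersides within 3 mm of the tray floors, flat and face up or upright within 0.12 rad, at rest; specimen jar and spray bottle upright and within 25 mm of their start (x of narrow_cassette in the frame of small_tray between -0.04 and -0.012 m and y of narrow_cassette in the frame of small_tray between -0.013 and 0.013 m and z of narrow_cassette in the frame of small_tray between 0 and 0.006 m and angle between each of narrow_cassette, small_bottle, wide_cassette, large_bottle, vial, specimen_jar, spray_bottle's own z axis and vertical below 0.12 rad and linear speed of each of narrow_cassette, small_bottle, wide_cassette, large_bottle, vial below 0.02 m/s and angle between the x axis of narrow_cassette and the x axis of small_tray, either way round below 0.4 rad and x of small_bottle in the frame of small_tray between 0.038 and 0.062 m and y of small_bottle in the frame of small_tray between -0.012 and 0.012 m and z of small_bottle in the frame of small_tray between 0 and 0.006 m and x of wide_cassette in the frame of large_tray between -0.046 and -0.018 m and y of wide_cassette in the frame of large_tray between -0.013 and 0.013 m and z of wide_cassette in the frame of large_tray between 0 and 0.006 m and angle between the x axis of wide_cassette and the x axis of large_tray, either way round below 0.4 rad and x of large_bottle in the frame of large_tray between 0.041 and 0.065 m and y of large_bottle in the frame of large_tray between 0.01 and 0.034 m and z of large_bottle in the frame of large_tray between 0 and 0.006 m and x of vial in the frame of large_tray between 0.041 and 0.065 m and y of vial in the frame of large_tray between -0.042 and -0.018 m and z of vial in the frame of large_tray between 0 and 0.006 m and distance of each of specimen_jar, spray_bottle from where it was at the start of the episode below 0.025 m); the robot touches nothing.
It fails at once if specimen jar pushed away or tipped (distance of specimen_jar from where it was at the start of the episode above 0.025 m or angle between specimen_jar's own z axis and vertical above 0.35 rad).
It fails at once if spray bottle pushed away or tipped (distance of spray_bottle from where it was at the start of the episode above 0.025 m or angle between spray_bottle's own z axis and vertical above 0.35 rad).
It also fails if it takes over 115 s, if anything falls off the work surface, if the arm or the gripper's body presses on something with over 40 N, if the wrist force passes 120 N, or if a joint passes its speed limit or range.

## Working session

There is one attempt and no reset: what is moved stays moved. The work goes in short steps, Python scripts to look and compute and a shell command to move; the robot and the scene stay as the last step left them, time stands still between calls to the robot, and variables do not carry over. Pictures are saved under pics/ and viewed, and the job is handed in when it is done.

```bash
ls; mkdir -p pics; python3 - <<'E'
from plant import *
import cv2
s=read_state(); print({k:s[k] for k in('time','position','eef_rot','ft_force','gripper_width')}, tcp_to_tips)
for c in('top','side'):
    r=read_camera(c); cv2.imwrite(f'pics/{c}0.png',r['frame']); print(c,r['fx'],r['fy'],r['cx'],r['cy'],r['k1'],r['R'],r['t'])
E
```

```text
pics
{'time': 0.0, 'position': array([ 289.90281666, -581.09741186,  244.39590057]), 'eef_rot': array([-3.05620723e+00, -7.20186955e-01,  8.22222375e-04]), 'ft_force': array([-0.36159302, -0.00562065, -0.37610166]), 'gripper_width': 85.50479420999184} 14.0
top 434.4051597034001 434.4051597034001 278.00580187470365 201.0670660134984 -0.11577993131871846 [[-0.00591733 -0.99985532 -0.01594746]
 [-0.9889654   0.00821216 -0.14791889]
 [ 0.14802845  0.0148962  -0.98887091]] [-109.91603022  609.70710808 1043.70210407]
side 386.6471664787259 386.6471664787259 283.05584451044234 214.72743004303248 -0.06041540200622767 [[-0.98247485 -0.18588686 -0.0137565 ]
 [-0.10683404  0.62205576 -0.77565012]
 [ 0.15274048 -0.76058708 -0.63101319]] [576.36268391 163.56880825 734.22264949]
```

View pics/top0.png

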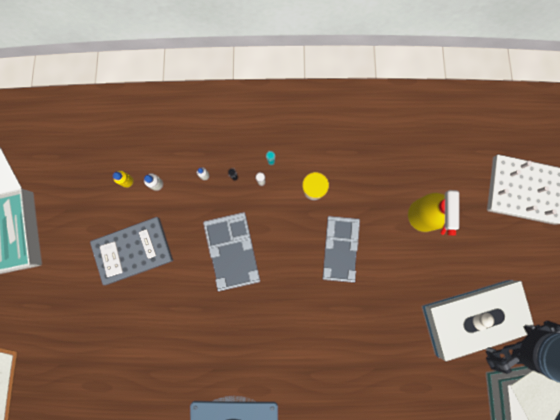

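View pics/side0.png

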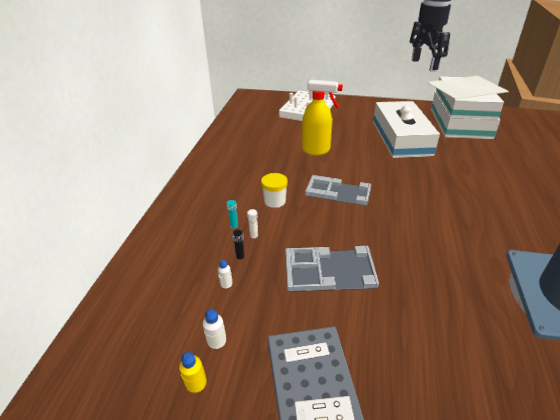

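The top picture shows the trays at (231,251) and (341,249) and the foam block at (131,250). The row is: yellow bottle (122,179), large bottle (152,182), small bottle (202,174), black look-alike (233,174), white vial (261,179), turquoise look-alike (271,157), jar (316,185).

```bash
cat > h.py <<'E'
from plant import *
import cv2, numpy as np
from scipy.spatial.transform import Rotation as Ro
def und(c,uv):
    K=np.array([[c['fx'],0,c['cx']],[0,c['fy'],c['cy']],[0,0,1]])
    return cv2.undistortPoints(np.float64(uv).reshape(-1,1,2),K,np.array([c['k1'],0,0,0,0.]),None,None).reshape(-1,2) if 0 else _u(c,uv)
def _u(c,uv):
    uv=np.float64(uv).reshape(-1,2); d=(uv-[c['cx'],c['cy']])/[c['fx'],c['fy']]; s=d.copy()
    for _ in range(20): s=d/(1+c['k1']*(s**2).sum(1,keepdims=True))
    return s
def pose(c):
    """camera->world R,t"""
    if 'mount' in c:
        s=c['state']; T=np.eye(4); T[:3,:3]=Ro.from_rotvec(s['eef_rot']).as_matrix(); T[:3,3]=s['position']
        M=T@np.array(c['mount']); return M[:3,:3],M[:3,3]
    R=np.array(c['R']); return R.T,-R.T@np.array(c['t'])
def cam(n):
    s=read_state(); c=read_camera(n); c['state']=s; return c
def world(c,uv):
    uv=np.float64(uv).reshape(-1,2); i=uv.round().astype(int); z=c['z_map'][i[:,1],i[:,0]].astype(float)
    p=np.c_[_u(c,uv),np.ones(len(uv))]*z[:,None]; R,t=pose(c); return p@R.T+t
def onplane(c,uv,z):
    d=np.c_[_u(c,uv),np.ones(len(np.float64(uv).reshape(-1,2)))]; R,t=pose(c); d=d@R.T
    return t+d*((z-t[2])/d[:,2])[:,None]
def proj(c,X):
    R,t=pose(c); p=(np.float64(X).reshape(-1,3)-t)@R; s=p[:,:2]/p[:,2:]
    s=s*(1+c['k1']*(s**2).sum(1,keepdims=True)); return s*[c['fx'],c['fy']]+[c['cx'],c['cy']]
E
python3 - <<'E'
from h import *
for n in('top','side'):
    c=cam(n)
    for th in['small_tray','large_tray','foam_block','narrow_cassette','wide_cassette','small_bottle','large_bottle','vial','specimen_jar','spray_bottle']:
        for d in cut_out(n,th)[:4]:
            if d['confidence']<.3: continue
            v,u=np.nonzero(d['mask']&(c['z_map']>0)); P=world(c,np.c_[u,v])
            zt=np.percentile(P[:,2],90); T=P[P[:,2]>zt-6]
            r=cv2.minAreaRect(P[:,:2].astype(np.float32))
            print(n,th,round(d['confidence'],2),np.round(d['box']),'top',T.mean(0).round(1),'mean',P.mean(0).round(),'rect',np.round(r[0],1),np.round(r[1],1),round(r[2],1))
E
```

```text
top small_tray 0.69 [324. 218. 359. 282.] top [ 501.1 -273.6   14.5] mean [ 489. -273.    7.] rect [ 488.5 -273.6] [ 83.4 161.3] 84.3
top foam_block 0.89 [ 91. 216. 173. 286.] top [490.3 258.2  24.2] mean [490. 256.  23.] rect [487.6 272.8] [129.5 204.2] 19.1
top foam_block 0.59 [405. 189. 460. 239.] top [ 560.1 -489.7  210.6] mean [ 565. -477.  139.] rect [ 574.8 -525. ] [110.9 152.5] 15.6
top foam_block 0.32 [102. 245. 123. 274.] top [463.7 314.3  31.1] mean [464. 314.  31.] rect [464.6 314.8] [79.8 42.7] 16.7
top narrow_cassette 0.76 [138. 229. 157. 258.] top [506.3 220.3  30.1] mean [507. 221.  29.] rect [506.2 222.2] [74.7 28.2] 19.2
top wide_cassette 0.88 [100. 247. 121. 275.] top [465.6 314.8  31.1] mean [466. 315.  31.] rect [465.6 315. ] [79.6 42.8] 16.2
top small_bottle 0.55 [197. 166. 209. 181.] top [685.1  80.3  62.4] mean [682.  78.  42.] rect [683.3  84. ] [21.3 31.1] 11.8
top large_bottle 0.59 [146. 172. 163. 192.] top [663.1 207.8  79. ] mean [659. 201.  51.] rect [660.9 203.7] [25.1 32.3] 51.2
top large_bottle 0.48 [108. 173. 135. 190.] top [672.9 289.7  78.6] mean [
[... 1760 characters left out ...]
.8  79.5] mean [662. 218.  48.] rect [674.6 196.5] [35.8 66.2] 28.1
side vial 0.71 [233. 229. 245. 260.] top [680.4   2.8  70.2] mean [679.   3.  42.] rect [687.8 -20. ] [21.7 64.7] 19.7
side vial 0.59 [226. 202. 238. 227.] top [721.7 -92.6  70.2] mean [721. -90.  45.] rect [722.8 -91.8] [18.2 15.1] 4.8
side vial 0.58 [251. 210. 257. 236.] top [667.4 -68.2  70.1] mean [666. -66.  43.] rect [669.  -74.7] [20.4 30.8] 17.9
side specimen_jar 0.78 [261. 173. 289. 208.] top [ 645.7 -203.9   66.9] mean [ 644. -195.   46.] rect [ 655.5 -258.9] [ 61.4 169.8] 10.1
side spray_bottle 0.64 [301.  81. 344. 156.] top [ 560.5 -483.8  208.2] mean [ 572. -489.  108.] rect [  601.9 -1197.9] [ 129.  1507.2] 2.1
```

```bash
python3 -m inch '[{"dz":0.04},{"dx":0.022,"dy":0.05,"dz":0.015},{"dx":0.022,"dy":0.05,"dz":0.015},{"dx":0.022,"dy":0.05,"dz":0.015},{"dx":0.022,"dy":0.05,"dz":0.015},{"dx":0.022,"dy":0.05,"dz":0.015},{"dx":0.022,"dy":0.05,"dz":0.015},{"dx":0.022,"dy":0.05,"dz":0.015},{"dx":0.022,"dy":0.05,"dz":0.01},{"dx":0.02,"dy":0.05,"dz":0.0}]'
python3 - <<'E'
from h import *
c=cam('wrist'); s=c['state']; print(s['time'],s['position'],s['eef_rot'],s['qpos'].round(2)); print(c['mount'],c['fx'],c['k1'])
cv2.imwrite('pics/w1.png',c['frame'])
for th in ['small_tray','large_tray','vial','small_bottle']: print(th,[(round(d['confidence'],2),np.round(d['box'])) for d in search_frame('wrist',th)])
E
```

```text
1.2 [ 290.15505957 -581.63212999  245.27168462] [-3.05783817e+00 -7.20468910e-01  1.07628519e-04] [ 1.04  0.54 -0.    1.54  0.    1.07 -0.07]
[[ 6.13291669e-04 -9.64321037e-01 -2.64734890e-01  6.69703936e+01]
 [ 9.99999693e-01  7.20556262e-04 -3.08066992e-04  4.27186735e-02]
 [ 4.87831864e-04 -2.64734620e-01  9.64321183e-01 -1.27945570e+02]
 [ 0.00000000e+00  0.00000000e+00  0.00000000e+00  1.00000000e+00]] 303.0419165154696 0.0021596332456749173
small_tray []
large_tray []
vial []
small_bottle []$[0]: bad value
```

View pics/w1.png

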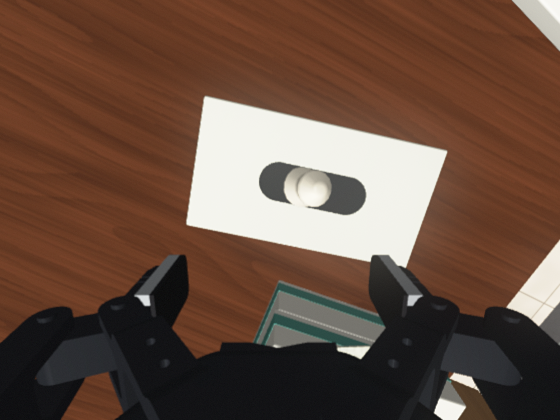

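The wrist picture shows only a box below the start pose; the call was refused. I'll retry with every key given.

```bash
python3 -m inch '[{"rx":0,"ry":0,"rz":0,"dx":0,"dy":0,"dz":0.04,"fingers":-1}]'
```

```text
time: 1.58
position: [289.3, -579.7, 282.5]
eef_rot: [-3.051, -0.719, 0.003]
ft_force: [0.5, 0.1, 0.9]
gripper_width: 85.4
```

```bash
python3 -m inch '[{"rx":0,"ry":0,"rz":-0.09,"dx":0.022,"dy":0.05,"dz":0.015,"fingers":-1},{"rx":0,"ry":0,"rz":-0.09,"dx":0.022,"dy":0.05,"dz":0.015,"fingers":-1},{"rx":0,"ry":0,"rz":0,"dx":0.022,"dy":0.05,"dz":0.015,"fingers":-1},{"rx":0,"ry":0,"rz":0,"dx":0.022,"dy":0.05,"dz":0.015,"fingers":-1},{"rx":0,"ry":0,"rz":0,"dx":0.022,"dy":0.05,"dz":0.015,"fingers":-1},{"rx":0,"ry":0,"rz":0,"dx":0.022,"dy":0.05,"dz":0.015,"fingers":-1},{"rx":0,"ry":0,"rz":0,"dx":0.015,"dy":0.05,"dz":0.015,"fingers":-1},{"rx":0,"ry":0,"rz":0,"dx":0.01,"dy":0.05,"dz":0.01,"fingers":-1},{"rx":0,"ry":0,"rz":0,"dx":0,"dy":0.05,"dz":0,"fingers":-1}]'
python3 - <<'E'
from h import *
c=cam('wrist'); s=c['state']; print(s['time'],s['position'],s['eef_rot'],s['qpos'].round(2))
cv2.imwrite('pics/w2.png',c['frame'])
for th in ['small_tray','large_tray','vial','small_bottle']: print(th,[(round(d['confidence'],2),np.round(d['box'])) for d in search_frame('wrist',th)])
E
```

```text
time: 2.7
position: [448.0, -129.8, 401.3]
eef_rot: [3.109, 0.444, 0.003]
ft_force: [0.8, -0.1, -0.9]
gripper_width: 85.8
2.7 [ 448.03431572 -129.77052592  401.27046642] [3.10936458 0.44373278 0.00338147] [ 0.41  0.08 -0.24  1.78  0.02  1.28 -1.12]
small_tray [(0.57, array([325., 110., 410., 214.])), (0.45, array([272.,   0., 294.,  25.]))]
large_tray [(0.83, array([170.,  57., 241., 176.]))]
vial [(0.86, array([274.,   1., 291.,  23.]))]
small_bottle []
```

View pics/w2.png

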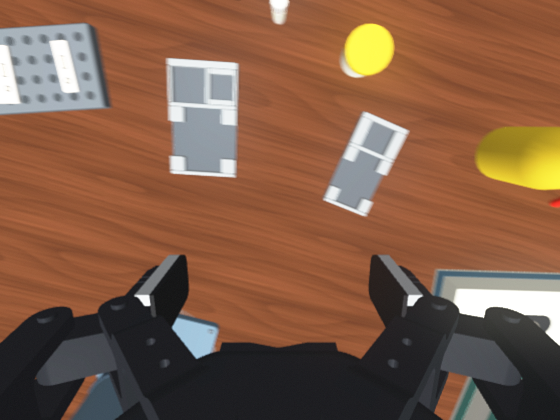

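The wrist picture shows the large tray at (205,118), the small tray at (366,165), and the vial at (280,10).

```bash
cat > fit.py <<'E'
from h import *
def trays(names):
  for n in names:
    c=cam(n)
    for th in['small_tray','large_tray']:
        L=[d for d in cut_out(n,th) if d['confidence']>.5]
        if not L: print(n,th,'-'); continue
        m=L[0]['mask'].astype(np.uint8); m=cv2.morphologyEx(m,cv2.MORPH_OPEN,np.ones((3,3),np.uint8))
        k=max(cv2.findContours(m,0,1)[0],key=cv2.contourArea).reshape(-1,2)
        P=onplane(c,k,16)[:,:2].astype(np.float32); r=cv2.minAreaRect(P)
        b=cv2.boxPoints(r); e=b[1]-b[0]; f=b[2]-b[1]; e=e if np.hypot(*e)>np.hypot(*f) else f
        e=e*np.sign(e[0]); print(n,th,np.round(r[0],1),np.round(r[1],1),'yaw',round(np.degrees(np.arctan2(e[1],e[0])),1))
        # fixed-width window: depth-based
        v,u=np.nonzero(m*(c['z_map']>0)); Q=world(c,np.c_[u,v]); T=Q[(Q[:,2]>12)&(Q[:,2]<22)]
        print('   rim median z',np.median(T[:,2]).round(1))
E
python3 -c "
from fit import *
trays(['wrist','top','side'])"
```

```text
wrist small_tray [ 491.6 -272. ] [ 84.5 160.9] yaw -5.6
   rim median z 14.9
wrist large_tray [486.9   5. ] [179.  109.1] yaw 12.8
   rim median z 15.1
top small_tray [ 489.5 -277.4] [ 76.9 161.1] yaw -1.8
   rim median z 14.9
top large_tray [485.2   8. ] [180.1 108.4] yaw 10.8
   rim median z 15.1
side small_tray [ 492.9 -266.2] [100.9 158.5] yaw -6.1
   rim median z 16.8
side large_tray -
```

```bash
python3 -m inch '[{"rx":0,"ry":0,"rz":0,"dx":-0.0085,"dy":0.05,"dz":-0.012,"fingers":-1},{"rx":0,"ry":0,"rz":0,"dx":-0.0085,"dy":0.05,"dz":-0.012,"fingers":-1},{"rx":0,"ry":0,"rz":0,"dx":-0.0085,"dy":0.05,"dz":-0.012,"fingers":-1},{"rx":0,"ry":0,"rz":0,"dx":-0.0085,"dy":0.05,"dz":-0.012,"fingers":-1},{"rx":0,"ry":0,"rz":0,"dx":-0.0085,"dy":0.05,"dz":-0.012,"fingers":-1},{"rx":0,"ry":0,"rz":0,"dx":-0.0085,"dy":0.05,"dz":-0.012,"fingers":-1},{"rx":0,"ry":0,"rz":0,"dx":-0.0085,"dy":0.05,"dz":-0.012,"fingers":-1},{"rx":0,"ry":0,"rz":0,"dx":-0.0085,"dy":0.045,"dz":-0.016,"fingers":-1},{"rx":0,"ry":0,"rz":0,"dx":0,"dy":0,"dz":0,"fingers":-1}]'
python3 - <<'E'
from h import *
c=cam('wrist'); s=c['state']; print(s['time'],s['position'],s['eef_rot'],s['qpos'].round(2))
cv2.imwrite('pics/w3.png',c['frame'])
for th in['narrow_cassette','wide_cassette','large_bottle','small_bottle']:
    for d in cut_out('wrist',th)[:2]:
        m=d['mask'].astype(np.uint8)
        k=max(cv2.findContours(m,0,1)[0],key=cv2.contourArea).reshape(-1,2)
        v,u=np.nonzero(m*(c['z_map']>0)); Q=world(c,np.c_[u,v]); zt=np.percentile(Q[:,2],80)
        P=onplane(c,k,31.5)[:,:2].astype(np.float32); r=cv2.minAreaRect(P)
        print(th,round(d['confidence'],2),np.round(d['box']),'z',zt.round(1),np.round(r[0],1),np.round(r[1],1),round(r[2],1), 'top',Q[Q[:,2]>zt-6].mean(0).round(1))
E
```

```text
time: 4.53
position: [377.3, 266.4, 299.5]
eef_rot: [-3.107, -0.452, 0.003]
ft_force: [-0.1, -0.8, 0.4]
gripper_width: 85.3
4.525 [377.30072178 266.4013652  299.47774608] [-3.1074221  -0.45230351  0.00345163] [-0.14  0.21 -0.65  1.92  0.14  1.06 -2.13]
narrow_cassette 0.83 [337.  57. 357. 117.] z 30.8 [505.  219.7] [72.3 24.9] 19.5 top [505.7 220.9  30. ]
wide_cassette 0.74 [243.  64. 279. 133.] z 32.0 [466.1 314.3] [79.9 41.8] 16.6 top [467.4 314.7  31.2]
```

View pics/w3.png

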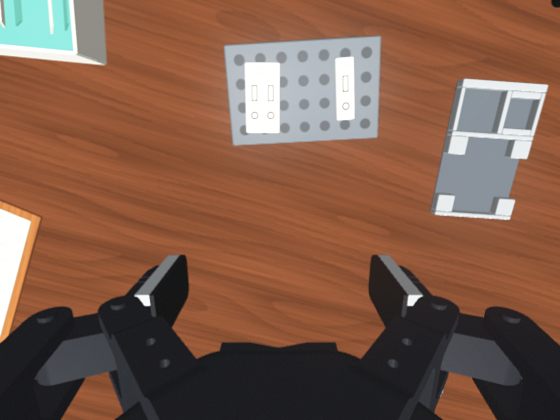

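The wrist picture shows the wide cassette at (262,98), the narrow at (345,88), both face up, windows ahead of the wells. I move over the wide one with fingers part-shut, and measure the tips.

```bash
python3 -m inch '[{"rx":0,"ry":0,"rz":0,"dx":0.022,"dy":0.012,"dz":-0.045,"fingers":-0.4},{"rx":0,"ry":0,"rz":0,"dx":0.022,"dy":0.012,"dz":-0.045,"fingers":-0.4},{"rx":0,"ry":0,"rz":0,"dx":0.022,"dy":0.012,"dz":-0.045,"fingers":-0.4},{"rx":0,"ry":0,"rz":0,"dx":0.023,"dy":0.012,"dz":-0.045,"fingers":-0.4},{"rx":0,"ry":0,"rz":0,"dx":0,"dy":0,"dz":0,"fingers":-0.4},{"rx":0,"ry":0,"rz":0,"dx":0,"dy":0,"dz":0,"fingers":-0.4}]'
python3 - <<'E'
from h import *
c=cam('wrist'); s=c['state']; print(s['time'],s['position'],s['eef_rot'],s['qpos'].round(2),s['gripper_width'])
cv2.imwrite('pics/w4.png',c['frame'])
z=c['z_map']; v,u=np.nonzero((z>20)&(z<260)); p=np.c_[_u(c,np.c_[u,v]),np.ones(len(u))]*z[v,u][:,None]
M=np.array(c['mount']); t=p@M[:3,:3].T+M[:3,3]
f=(t[:,2]<40)
for sgn in(-1,1):
    g=t[f&(np.sign(t[:,1])==sgn)&(np.abs(t[:,1])>20)]; 
    if len(g): print(sgn,np.percentile(g[:,2],[50,90,98,99.5,100]).round(1), g[g[:,2]>np.percentile(g[:,2],98)].mean(0).round(1))
E
```

```text
time: 5.52
position: [468.5, 311.0, 121.6]
eef_rot: [-3.11, -0.441, -0.002]
ft_force: [1.3, 0.0, -0.2]
gripper_width: 59.6
5.525 [468.50263531 311.0280758  121.61341429] [-3.11019914e+00 -4.41284372e-01 -1.50179669e-03] [-0.28  0.61 -0.52  1.84  0.41  0.79 -2.3 ] 59.57484199543068Traceback (most recent call last):
  File "<stdin>", line 4, in <module>
NameError: name '_u' is not defined. Did you mean: 'u'?
```

View pics/w4.png

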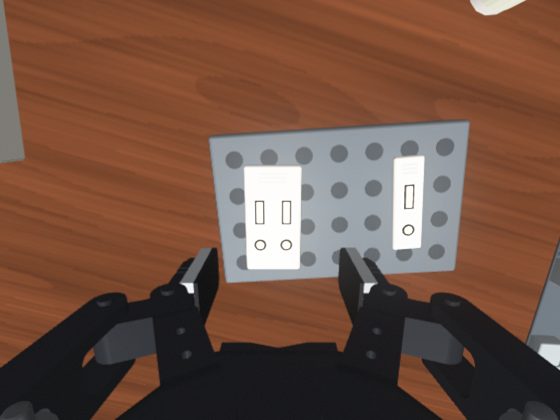

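```bash
cat > look.py <<'E'
from h import *
from h import _u
def tips(c):
    z=c['z_map']; v,u=np.nonzero((z>20)&(z<260)); p=np.c_[_u(c,np.c_[u,v]),np.ones(len(u))]*z[v,u][:,None]
    M=np.array(c['mount']); t=p@M[:3,:3].T+M[:3,3]
    for sgn in(-1,1):
        g=t[(np.sign(t[:,1])==sgn)&(np.abs(t[:,1])<60)&(np.abs(t[:,0])<20)&(t[:,2]<40)]
        if len(g): print('tip',sgn,np.percentile(g[:,2],[50,90,99,100]).round(1), g[g[:,2]>np.percentile(g[:,2],98)].mean(0).round(1))
def rects(c,ths,z):
    for th in ths:
        for d in cut_out('wrist',th)[:1]:
            m=d['mask'].astype(np.uint8)
            k=max(cv2.findContours(m,0,1)[0],key=cv2.contourArea).reshape(-1,2)
            r=cv2.minAreaRect(onplane(c,k,z)[:,:2].astype(np.float32))
            print(th,round(d['confidence'],2),np.round(d['box']),np.round(r[0],1),np.round(r[1],1),round(r[2],1))
E
python3 - <<'E'
from look import *
c=cam('wrist'); s=c['state']; print(s['time'],s['position'],s['eef_rot'])
tips(c)
print('below tcp',proj(c,[s['position'][0],s['position'][1],32]))
rects(c,['wide_cassette','narrow_cassette'],31.5)
E
```

```text
5.575 [468.68417526 311.35544973 122.26034377] [-3.10964244 -0.44181737 -0.0035744 ]
tip -1 [-65.  -37.6   0.3  10.2] [  4.2 -32.1   0.7]
tip 1 [-65.2 -37.6   0.3  10.3] [ 4.2 32.5  0.7]
below tcp [[278.30169304 217.29104409]]
wide_cassette 0.81 [244. 166. 302. 267.] [467.1 314.4] [81.2 42.3] 16.1
narrow_cassette 0.79 [394. 157. 426. 247.] [505.3 222.2] [72.  23.6] 21.1
```

```bash
python3 -m inch '[{"rx":0,"ry":0,"rz":0,"dx":-0.0015,"dy":0.003,"dz":-0.04,"fingers":-0.4},{"rx":0,"ry":0,"rz":0,"dx":0,"dy":0,"dz":-0.028,"fingers":-0.4},{"rx":0,"ry":0,"rz":0,"dx":0,"dy":0,"dz":0,"fingers":-0.4}]'; python3 -c "
from plant import *
print(read_state()['position'],read_state()['qpos'].round(2))"
```

```text
time: 6.1
position: [465.8, 313.5, 51.8]
eef_rot: [3.109, 0.443, -0.003]
ft_force: [-0.6, -0.5, 0.3]
gripper_width: 60.0
[465.75990302 313.50716833  51.7724984 ] [-0.33  0.72 -0.46  1.86  0.48  0.67 -2.36]
```

```bash
python3 -m inch '[{"rx":0,"ry":0,"rz":0,"dx":0.001,"dy":0.0005,"dz":-0.0125,"fingers":-0.4},{"rx":0,"ry":0,"rz":0,"dx":0,"dy":0,"dz":0,"fingers":1},{"rx":0,"ry":0,"rz":0,"dx":0,"dy":0,"dz":0,"fingers":1},{"rx":0,"ry":0,"rz":0,"dx":0,"dy":0,"dz":0,"fingers":1},{"rx":0,"ry":0,"rz":0,"dx":0,"dy":0,"dz":0,"fingers":1}]'
```

```text
time: 6.72
position: [468.2, 315.3, 40.6]
eef_rot: [-3.11, -0.443, -0.002]
ft_force: [-1.5, -1.2, 6.8]
gripper_width: 39.4
```

```bash
python3 -m inch '[{"rx":0,"ry":0,"rz":0,"dx":0,"dy":0,"dz":0.02,"fingers":1},{"rx":0,"ry":0,"rz":0,"dx":0,"dy":0,"dz":0.04,"fingers":1},{"rx":0,"ry":0,"rz":0,"dx":0,"dy":0,"dz":0.04,"fingers":1}]'
python3 - <<'E'
from look import *
c=cam('wrist'); s=c['state']; print(s['time'],s['position'],s['eef_rot'],s['gripper_width'],s['ft_force'])
cv2.imwrite('pics/w5.png',c['frame'])
c=cam('side');cv2.imwrite('pics/s5.png',cv2.resize(c['frame'][250:420,180:460],None,fx=2,fy=2))
E
```

```text
time: 7.1
position: [467.5, 314.9, 141.9]
eef_rot: [-3.11, -0.443, -0.0]
ft_force: [0.5, 0.1, 0.5]
gripper_width: 39.6
7.1 [467.54523909 314.92718143 141.88594944] [-3.10989245e+00 -4.43188877e-01 -1.41699002e-04] 39.64001090606141 [0.4822355  0.14449623 0.48781239]
```

View pics/w5.png

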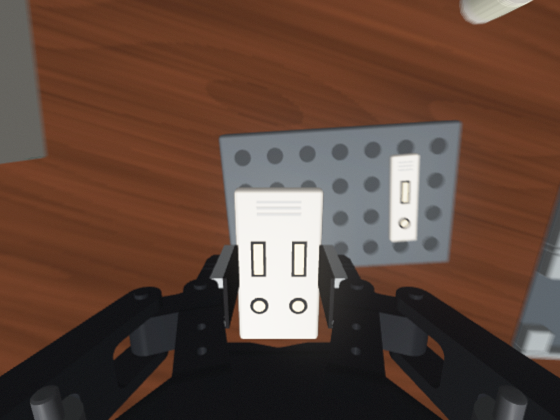

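View pics/s5.png

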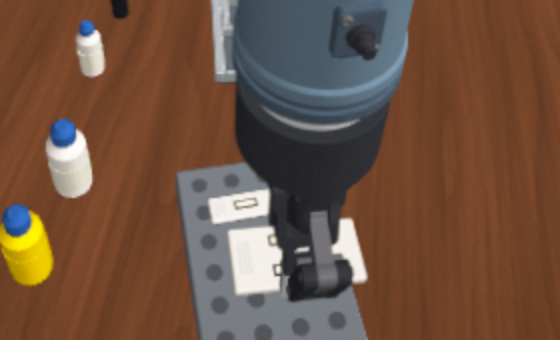

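Held level at (279,263) in the wrist picture. Now over the large tray's bay.

```bash
python3 -m inch '[{"rx":0,"ry":0,"rz":0,"dx":-0.002,"dy":-0.0525,"dz":0,"fingers":1},{"rx":0,"ry":0,"rz":0,"dx":-0.002,"dy":-0.0525,"dz":0,"fingers":1},{"rx":0,"ry":0,"rz":-0.075,"dx":-0.002,"dy":-0.0525,"dz":0,"fingers":1},{"rx":0,"ry":0,"rz":0,"dx":-0.002,"dy":-0.0525,"dz":0,"fingers":1},{"rx":0,"ry":0,"rz":0,"dx":-0.002,"dy":-0.0525,"dz":0,"fingers":1},{"rx":0,"ry":0,"rz":0,"dx":-0.0025,"dy":-0.053,"dz":0,"fingers":1},{"rx":0,"ry":0,"rz":0,"dx":0,"dy":0,"dz":0,"fingers":1}]'
cat > tr.py <<'E'
from look import *
ST=np.array([491,-273.]),np.radians(-5.4); LT=np.array([486.5,6.]),np.radians(12.2)
def tw(T,p):
    p=np.float64(p).reshape(-1,2); c,s=np.cos(T[1]),np.sin(T[1]); return T[0]+p@np.array([[c,s],[-s,c]])
def draw(c,T,rects,f,z=16):
    for x,y,w,h in rects:
        P=tw(T,[(x-w/2,y-h/2),(x+w/2,y-h/2),(x+w/2,y+h/2),(x-w/2,y+h/2)]); P=np.c_[P,np.full(4,z)]
        cv2.polylines(f,[proj(c,P).round().astype(np.int32)],True,(0,0,255),1)
LR=[(0,0,180,108),(53,22,54,54),(53,-30,38,38)]; SR=[(0,0,160,80),(50,0,44,44)]
E
python3 - <<'E'
from tr import *
c=cam('wrist'); s=c['state']; print(s['time'],s['position'],s['eef_rot'],s['gripper_width'],s['qpos'].round(2)); f=c['frame'].copy()
draw(c,LT,LR,f); draw(c,ST,SR,f)
cv2.imwrite('pics/w6.png',f)
c=cam('top');f=c['frame'].copy();draw(c,LT,LR,f); draw(c,ST,SR,f);cv2.imwrite('pics/t6.png',cv2.resize(f[190:310,60:380],None,fx=2.5,fy=2.5))
E
```

```text
time: 8.07
position: [454.5, -5.4, 139.8]
eef_rot: [3.124, 0.313, -0.002]
ft_force: [0.5, 1.7, -0.9]
gripper_width: 39.3
8.075 [454.46813176  -5.40595861 139.84721453] [ 3.12365881e+00  3.13470217e-01 -1.95008732e-03] 39.30411280825415 [ 0.34  0.42 -0.51  2.1   0.32  0.7  -1.76]
```

View pics/w6.png

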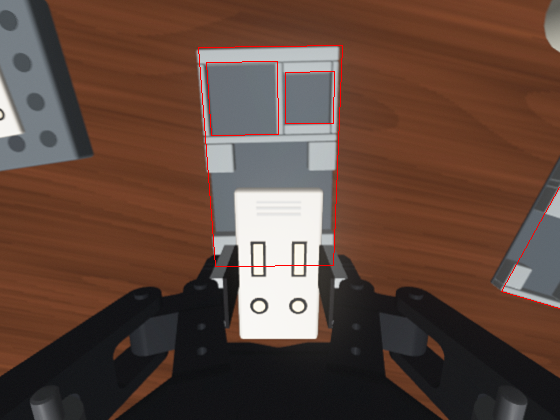

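View pics/t6.png

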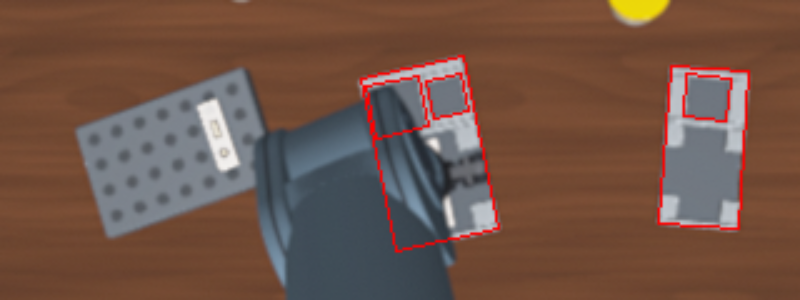

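Tray model overlays match in both pictures. I lower it.

```bash
python3 -m inch '[{"rx":0,"ry":0,"rz":0,"dx":0.001,"dy":0.0045,"dz":-0.05,"fingers":1},{"rx":0,"ry":0,"rz":0,"dx":0,"dy":0,"dz":-0.045,"fingers":1},{"rx":0,"ry":0,"rz":0,"dx":0,"dy":0,"dz":-0.01,"fingers":1},{"rx":0,"ry":0,"rz":0,"dx":0,"dy":0,"dz":0,"fingers":1}]'
```

```text
time: 8.68
position: [456.4, 5.1, 35.2]
eef_rot: [-3.124, -0.329, 0.0]
ft_force: [0.9, -0.0, 0.6]
gripper_width: 39.2
```

```bash
python3 -m inch '[{"rx":0,"ry":0,"rz":0,"dx":-0.001,"dy":-0.005,"dz":-0.004,"fingers":1},{"rx":0,"ry":0,"rz":0,"dx":0,"dy":0,"dz":-0.006,"fingers":1},{"rx":0,"ry":0,"rz":0,"dx":0,"dy":0,"dz":-0.005,"fingers":1},{"rx":0,"ry":0,"rz":0,"dx":0,"dy":0,"dz":0,"fingers":1}]'
```

```text
time: 9.18
position: [455.0, -1.1, 19.6]
eef_rot: [-3.125, -0.326, 0.001]
ft_force: [-0.2, 0.1, -0.6]
gripper_width: 39.3
```

```bash
python3 -m inch '[{"rx":0,"ry":0,"rz":0,"dx":0,"dy":0,"dz":-0.001,"fingers":1},{"rx":0,"ry":0,"rz":0,"dx":0,"dy":0,"dz":0,"fingers":-0.5},{"rx":0,"ry":0,"rz":0,"dx":0,"dy":0,"dz":0,"fingers":-0.4},{"rx":0,"ry":0,"rz":0,"dx":0,"dy":0,"dz":0,"fingers":-0.4},{"rx":0,"ry":0,"rz":0,"dx":0,"dy":0,"dz":0.05,"fingers":-0.4},{"rx":0,"ry":0,"rz":0,"dx":-0.02,"dy":0.03,"dz":0.05,"fingers":-0.4},{"rx":0,"ry":0,"rz":0.05,"dx":-0.02,"dy":0.05,"dz":0.03,"fingers":-0.4}]'
python3 - <<'E'
from tr import *
c=cam('wrist'); s=c['state']; print(s['time'],s['position'],s['eef_rot'],s['gripper_width']); f=c['frame'].copy()
draw(c,LT,[(-32,0,82,42)],f,10); cv2.imwrite('pics/w7.png',f); rects(c,['wide_cassette'],10)
v,u=np.nonzero(cut_out('wrist','wide_cassette')[0]['mask']); print(np.median(world(c,np.c_[u,v])[:,2]))
E
```

```text
time: 10.05
position: [415.7, 78.6, 150.8]
eef_rot: [3.115, 0.399, 0.004]
ft_force: [1.5, 0.6, -0.2]
gripper_width: 59.8
10.05 [415.74195088  78.64782205 150.78766637] [3.11535276 0.39926551 0.0039661 ] 59.76318100147789
wide_cassette 0.85 [346. 140. 405. 227.] [ 4.538e+02 -3.000e-01] [81.7 42.6] 12.1
9.169316957910269
```

View pics/w7.png

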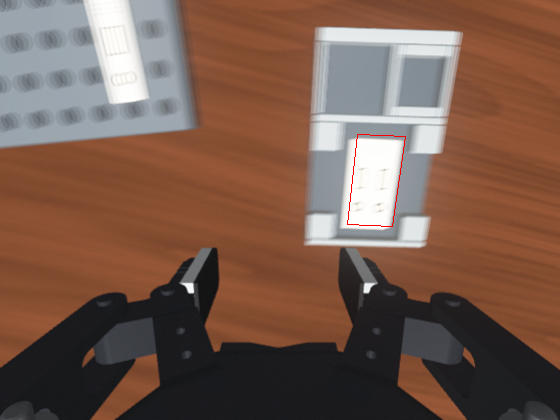

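The wide cassette lies in its bay, (375,182). Now the narrow one.

```bash
python3 -m inch '[{"rx":0,"ry":0,"rz":0.05,"dx":0.022,"dy":0.035,"dz":-0.005,"fingers":-0.1},{"rx":0,"ry":0,"rz":0.05,"dx":0.022,"dy":0.035,"dz":-0.005,"fingers":-0.1},{"rx":0,"ry":0,"rz":0,"dx":0.022,"dy":0.035,"dz":-0.01,"fingers":-0.1},{"rx":0,"ry":0,"rz":0,"dx":0.02,"dy":0.037,"dz":-0.01,"fingers":-0.1},{"rx":0,"ry":0,"rz":0,"dx":0,"dy":0,"dz":0,"fingers":-0.1},{"rx":0,"ry":0,"rz":0,"dx":0,"dy":0,"dz":0,"fingers":-0.1}]'
python3 - <<'E'
from look import *
c=cam('wrist'); s=c['state']; print(s['time'],s['position'],s['eef_rot'],s['gripper_width']);tips(c)
rects(c,['narrow_cassette'],31); cv2.imwrite('pics/w8.png',c['frame'])
E
```

```text
time: 10.95
position: [500.8, 219.1, 117.7]
eef_rot: [3.09, 0.557, -0.003]
ft_force: [-0.5, 0.2, 0.8]
gripper_width: 47.3
10.95 [500.80104416 219.14387761 117.71083364] [ 3.09023929  0.55707415 -0.00345728] 47.34489960413616
tip -1 [-64.6 -37.6   1.4  13. ] [  4.9 -26.5   1.9]
tip 1 [-64.8 -37.6   1.4  12.8] [ 4.9 26.8  1.9]
narrow_cassette 0.88 [264. 163. 297. 256.] [506.1 220.6] [72.1 22.5] 21.3
```

View pics/w8.png

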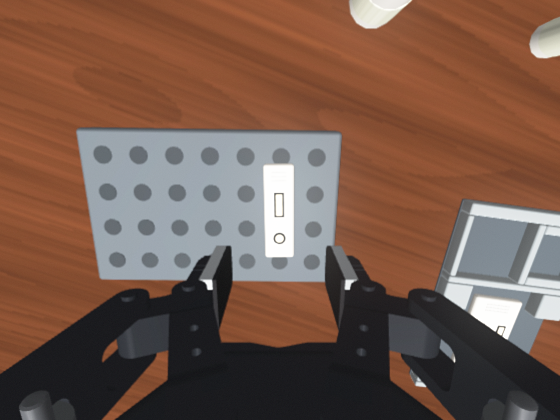

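```bash
python3 -m inch '[{"rx":0,"ry":0,"rz":0,"dx":0.005,"dy":0.0015,"dz":-0.035,"fingers":-0.1},{"rx":0,"ry":0,"rz":0,"dx":0,"dy":0,"dz":-0.03,"fingers":-0.1},{"rx":0,"ry":0,"rz":0,"dx":0,"dy":0,"dz":0,"fingers":-0.1},{"rx":0,"ry":0,"rz":0,"dx":0,"dy":0,"dz":0,"fingers":-0.1}]'
```

```text
time: 11.55
position: [506.7, 222.1, 54.9]
eef_rot: [-3.092, -0.558, -0.002]
ft_force: [1.1, -0.0, -0.9]
gripper_width: 46.8
```

```bash
python3 -m inch '[{"rx":0,"ry":0,"rz":0,"dx":0,"dy":-0.001,"dz":-0.008,"fingers":-0.1},{"rx":0,"ry":0,"rz":0,"dx":0,"dy":0,"dz":-0.006,"fingers":-0.1},{"rx":0,"ry":0,"rz":0,"dx":0,"dy":0,"dz":0,"fingers":1},{"rx":0,"ry":0,"rz":0,"dx":0,"dy":0,"dz":0,"fingers":1},{"rx":0,"ry":0,"rz":0,"dx":0,"dy":0,"dz":0,"fingers":1},{"rx":0,"ry":0,"rz":0,"dx":0,"dy":0,"dz":0,"fingers":1},{"rx":0,"ry":0,"rz":0,"dx":0,"dy":0,"dz":0,"fingers":1}]'
```

```text
time: 12.42
position: [506.3, 221.6, 40.0]
eef_rot: [-3.091, -0.559, -0.001]
ft_force: [-0.3, 0.0, 3.2]
gripper_width: 19.9
```

```bash
python3 -m inch '[{"rx":0,"ry":0,"rz":0,"dx":0,"dy":0,"dz":0.03,"fingers":1},{"rx":0,"ry":0,"rz":0,"dx":0,"dy":0,"dz":0.04,"fingers":1},{"rx":0,"ry":0,"rz":0,"dx":0,"dy":0,"dz":0.05,"fingers":1}]'
python3 - <<'E'
from look import *
c=cam('wrist'); s=c['state']; print(s['time'],s['position'],s['qpos'].round(2)); cv2.imwrite('pics/w9.png',c['frame'])
E
```

```text
time: 12.8
position: [505.5, 220.9, 160.2]
eef_rot: [3.091, 0.559, -0.003]
ft_force: [0.1, -1.0, -0.5]
gripper_width: 19.8
12.8 [505.51500842 220.8642453  160.216272  ] [-0.05  0.55 -0.58  1.84  0.39  0.86 -2.04]
```

View pics/w9.png

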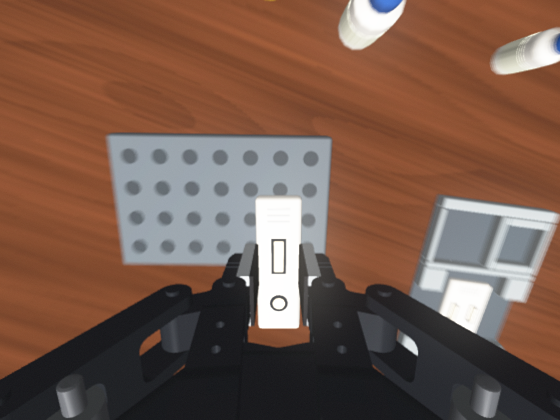

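```bash
python3 -m inch '[{"rx":0,"ry":0,"rz":-0.05,"dx":-0.0045,"dy":-0.0545,"dz":0,"fingers":1},{"rx":0,"ry":0,"rz":-0.05,"dx":-0.0045,"dy":-0.0545,"dz":0,"fingers":1},{"rx":0,"ry":0,"rz":-0.05,"dx":-0.0045,"dy":-0.0545,"dz":0,"fingers":1},{"rx":0,"ry":0,"rz":-0.05,"dx":-0.0045,"dy":-0.0545,"dz":0,"fingers":1},{"rx":0,"ry":0,"rz":-0.05,"dx":-0.0045,"dy":-0.0545,"dz":0,"fingers":1},{"rx":0,"ry":0,"rz":-0.05,"dx":-0.0045,"dy":-0.0545,"dz":0,"fingers":1},{"rx":0,"ry":0,"rz":-0.05,"dx":-0.0045,"dy":-0.0545,"dz":0,"fingers":1},{"rx":0,"ry":0,"rz":-0.05,"dx":-0.0045,"dy":-0.0545,"dz":0,"fingers":1},{"rx":0,"ry":0,"rz":-0.05,"dx":-0.0045,"dy":-0.0545,"dz":-0.02,"fingers":1},{"rx":0,"ry":0,"rz":0,"dx":0,"dy":0,"dz":0,"fingers":1}]'
python3 -m inch '[{"rx":0,"ry":0,"rz":0,"dx":0,"dy":0,"dz":0,"fingers":1},{"rx":0,"ry":0,"rz":0,"dx":0,"dy":0,"dz":0,"fingers":1}]'
python3 - <<'E'
from tr import *
c=cam('wrist'); s=c['state']; print(s['time'],s['position'],s['eef_rot'],s['qpos'].round(2)); f=c['frame'].copy(); draw(c,ST,SR,f); cv2.imwrite('pics/w10.png',f)
E
```

```text
time: 14.1
position: [463.1, -274.1, 138.1]
eef_rot: [3.136, -0.158, -0.005]
ft_force: [0.6, 1.0, -0.0]
gripper_width: 19.3
time: 14.35
position: [466.3, -267.5, 140.1]
eef_rot: [-3.138, 0.14, -0.001]
ft_force: [0.8, -0.2, 0.6]
gripper_width: 19.4
14.35 [ 466.33465196 -267.49968667  140.0591766 ] [-3.13792458e+00  1.40437452e-01 -8.12923199e-04] [ 0.74  0.52 -0.4   1.9   0.28  0.77 -1.46]
```

View pics/w10.png

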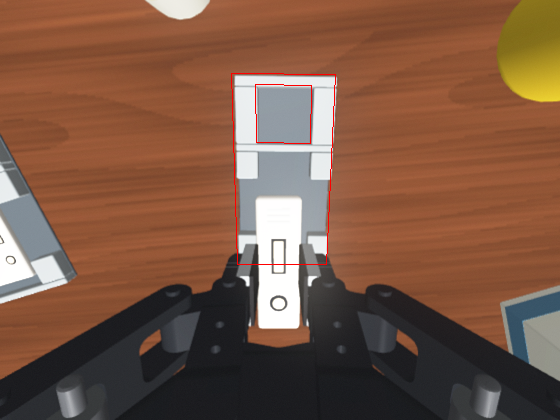

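```bash
python3 -m inch '[{"rx":0,"ry":0,"rz":0.0,"dx":-0.001,"dy":-0.003,"dz":-0.05,"fingers":1},{"rx":0,"ry":0,"rz":0,"dx":0,"dy":0,"dz":-0.05,"fingers":1},{"rx":0,"ry":0,"rz":0,"dx":0,"dy":0,"dz":-0.008,"fingers":1},{"rx":0,"ry":0,"rz":0,"dx":0,"dy":0,"dz":0,"fingers":1},{"rx":0,"ry":0,"rz":0,"dx":0,"dy":0,"dz":0,"fingers":1}]'
```

```text
time: 15.02
position: [466.2, -272.6, 33.7]
eef_rot: [3.137, -0.144, 0.005]
ft_force: [0.9, 0.5, 0.3]
gripper_width: 19.7
```

```bash
python3 -m inch '[{"rx":0,"ry":0,"rz":0,"dx":-0.001,"dy":0.0015,"dz":-0.006,"fingers":1},{"rx":0,"ry":0,"rz":0,"dx":0,"dy":0,"dz":-0.006,"fingers":1},{"rx":0,"ry":0,"rz":0,"dx":0,"dy":0,"dz":-0.003,"fingers":1},{"rx":0,"ry":0,"rz":0,"dx":0,"dy":0,"dz":0,"fingers":1}]'
```

```text
time: 15.52
position: [463.5, -270.6, 17.9]
eef_rot: [3.138, -0.145, -0.001]
ft_force: [-5.9, 1.5, 18.0]
gripper_width: 19.7
```

```bash
python3 -m inch '[{"rx":0,"ry":0,"rz":0,"dx":0,"dy":0,"dz":0.0005,"fingers":-0.1},{"rx":0,"ry":0,"rz":0,"dx":0,"dy":0,"dz":0,"fingers":-0.1},{"rx":0,"ry":0,"rz":0,"dx":0,"dy":0,"dz":0,"fingers":-0.1},{"rx":0,"ry":0,"rz":0,"dx":0,"dy":0,"dz":0,"fingers":-0.1},{"rx":0,"ry":0,"rz":0,"dx":0,"dy":0,"dz":0.05,"fingers":-0.1},{"rx":0,"ry":0,"rz":0,"dx":-0.03,"dy":0.03,"dz":0.06,"fingers":-0.1},{"rx":0,"ry":0,"rz":0,"dx":-0.02,"dy":0.03,"dz":0.05,"fingers":-0.1},{"rx":0,"ry":0,"rz":0,"dx":0,"dy":0,"dz":0,"fingers":-0.1}]'
python3 - <<'E'
from tr import *
c=cam('wrist'); s=c['state']; print(s['time'],s['position'],s['eef_rot'],s['gripper_width'],s['qpos'].round(2)); f=c['frame'].copy()
draw(c,ST,[(-26,0,72,22)],f,9); cv2.imwrite('pics/w11.png',f); rects(c,['narrow_cassette'],9)
v,u=np.nonzero(cut_out('wrist','narrow_cassette')[0]['mask']); print(np.median(world(c,np.c_[u,v])[:,2]))
E
```

```text
time: 16.52
position: [419.0, -214.2, 171.5]
eef_rot: [3.136, -0.141, 0.007]
ft_force: [0.7, 0.3, -1.1]
gripper_width: 47.0
16.525 [ 418.99697757 -214.15052446  171.54338499] [ 3.13556692 -0.14104705  0.0072277 ] 47.03769959337887 [ 0.75  0.38 -0.45  2.05  0.23  0.76 -1.5 ]
narrow_cassette 0.65 [322. 108. 347. 181.] [ 463.3 -270.1] [22.  70.1] 85.0
8.19915190169661
```

View pics/w11.png

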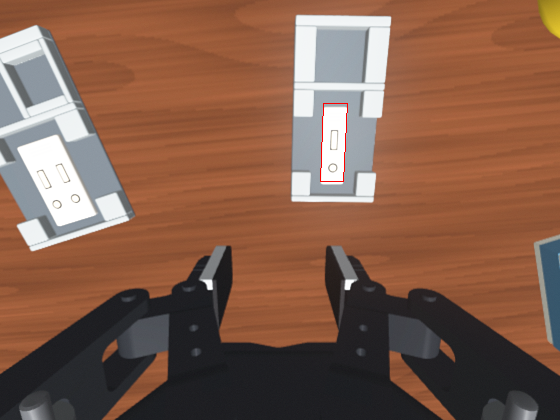

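The narrow cassette lies in its bay, (334,143). Next the vial: white candidate near top (261,179), black (233,174) and turquoise (271,157) are the look-alikes; white cap and foot-high body fits. I approach and confirm.

```bash
python3 -m inch '[{"rx":0,"ry":0,"rz":0.05,"dx":0.035,"dy":0.035,"dz":0.005,"fingers":-0.1},{"rx":0,"ry":0,"rz":0.05,"dx":0.035,"dy":0.035,"dz":0.005,"fingers":-0.1},{"rx":0,"ry":0,"rz":0.05,"dx":0.035,"dy":0.035,"dz":0.005,"fingers":-0.1},{"rx":0,"ry":0,"rz":0.05,"dx":0.035,"dy":0.035,"dz":0.005,"fingers":-0.1},{"rx":0,"ry":0,"rz":0,"dx":0,"dy":0,"dz":0,"fingers":-0.1},{"rx":0,"ry":0,"rz":0,"dx":0,"dy":0,"dz":0,"fingers":-0.1}]'
cat > bot.py <<'E'
from tr import *
def bots(cn,th,ztop,lo=6):
    c=cam(cn); s=c['state']; print(round(s['time'],2),s['position'].round(1),s['eef_rot'].round(3),round(s['gripper_width'],1))
    for d in cut_out(cn,th)[:4]:
        v,u=np.nonzero(d['mask']&(c['z_map']>0)); Q=world(c,np.c_[u,v]); T=Q[(Q[:,2]>ztop-lo)&(Q[:,2]<ztop+lo)]
        if len(T)<5: continue
        r=cv2.minEnclosingCircle(T[:,:2].astype(np.float32)); col=np.median(c['frame'][v,u],0)
        print(cn,th,round(d['confidence'],2),np.round(d['box']),'topmean',T.mean(0).round(1),'circ',np.round(r[0],1),round(r[1],1),'bgr',col)
    return c
E
python3 - <<'E'
from bot import *
c=bots('wrist','vial',70,4); cv2.imwrite('pics/w12.png',c['frame']); c=bots('wrist','small_bottle',66)
E
```

```text
time: 17.42
position: [557.3, -76.0, 186.5]
eef_rot: [-3.137, -0.168, 0.005]
ft_force: [-0.2, -1.0, 0.1]
gripper_width: 46.7
17.43 [557.3 -76.  186.5] [-3.137 -0.168  0.005] 46.7
wrist vial 0.88 [309.   1. 342.  26.] topmean [712.4 -97.   67. ] circ [712.4 -97.2] 3.1 bgr [171. 175.  58.]
wrist vial 0.7 [272.  49. 304.  86.] topmean [667.1 -70.5  69.1] circ [667.3 -70.4] 10.8 bgr [254. 255. 255.]
wrist vial 0.69 [179.  19. 220.  63.] topmean [ 6.799e+02 -4.000e-01  6.910e+01] circ [ 6.798e+02 -4.000e-01] 10.5 bgr [40. 40. 48.]
17.52 [557.  -76.8 187.1] [ 3.137  0.165 -0.004] 46.7
wrist small_bottle 0.81 [ 77.   0. 139.  53.] topmean [685.9  79.3  63.5] circ [686.6  80.4] 7.2 bgr [204. 193. 197.]
```

View pics/w12.png

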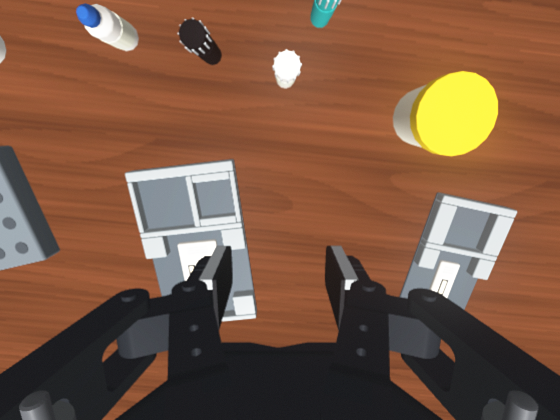

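```bash
python3 -m inch '[{"rx":0,"ry":0,"rz":0,"dx":0.04,"dy":0.002,"dz":-0.01,"fingers":-0.1},{"rx":0,"ry":0,"rz":0,"dx":0.04,"dy":0.002,"dz":-0.01,"fingers":-0.1},{"rx":0,"ry":0,"rz":0,"dx":0.028,"dy":0.002,"dz":-0.01,"fingers":-0.1},{"rx":0,"ry":0,"rz":0,"dx":0,"dy":0,"dz":0,"fingers":-0.1},{"rx":0,"ry":0,"rz":0,"dx":0,"dy":0,"dz":0,"fingers":-0.1}]'
python3 - <<'E'
from bot import *
c=bots('wrist','vial',70,4); cv2.imwrite('pics/w13.png',cv2.resize(c['frame'][60:340,140:420],None,fx=2,fy=2))
E
```

```text
time: 18.25
position: [665.3, -69.8, 158.2]
eef_rot: [3.137, 0.168, -0.002]
ft_force: [-0.5, -0.2, -0.3]
gripper_width: 46.7
18.25 [665.3 -69.8 158.2] [ 3.137e+00  1.680e-01 -2.000e-03] 46.7
wrist vial 0.95 [304. 127. 343. 161.] topmean [722.7 -95.7  69.1] circ [722.5 -96. ] 10.9 bgr [240. 242.  75.]
wrist vial 0.87 [173. 165. 216. 202.] topmean [ 6.812e+02 -4.000e-01  6.910e+01] circ [ 6.81e+02 -1.00e-01] 10.5 bgr [38. 36. 40.]
wrist vial 0.63 [267. 184. 296. 228.] topmean [668.1 -70.4  69. ] circ [667.6 -70.4] 10.9 bgr [255. 255. 255.]
```

View pics/w13.png

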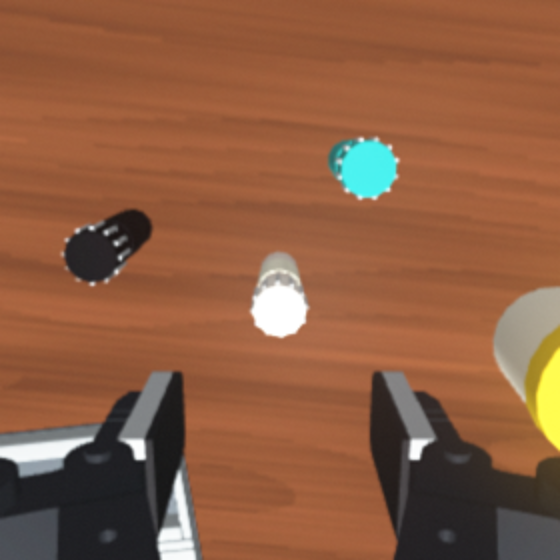

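The crop shows black (93,253), turquoise (368,168) and the white-capped vial (279,310): the white one is meant.

```bash
python3 -m inch '[{"rx":0,"ry":0,"rz":0,"dx":0.002,"dy":-0.0005,"dz":-0.03,"fingers":-0.1},{"rx":0,"ry":0,"rz":0,"dx":0,"dy":0,"dz":-0.04,"fingers":-0.1},{"rx":0,"ry":0,"rz":0,"dx":0,"dy":0,"dz":-0.035,"fingers":-0.1},{"rx":0,"ry":0,"rz":0,"dx":0,"dy":0,"dz":-0.018,"fingers":-0.1},{"rx":0,"ry":0,"rz":0,"dx":0,"dy":0,"dz":0,"fingers":-0.1},{"rx":0,"ry":0,"rz":0,"dx":0,"dy":0,"dz":0,"fingers":-0.1}]'
```

```text
time: 19.1
position: [669.3, -69.6, 37.0]
eef_rot: [3.137, 0.169, 0.004]
ft_force: [-0.3, 0.1, -0.2]
gripper_width: 46.6
```

```bash
python3 -m inch '[{"rx":0,"ry":0,"rz":0,"dx":-0.0015,"dy":0,"dz":-0.0025,"fingers":-0.1},{"rx":0,"ry":0,"rz":0,"dx":0,"dy":0,"dz":0,"fingers":1},{"rx":0,"ry":0,"rz":0,"dx":0,"dy":0,"dz":0,"fingers":1},{"rx":0,"ry":0,"rz":0,"dx":0,"dy":0,"dz":0,"fingers":1},{"rx":0,"ry":0,"rz":0,"dx":0,"dy":0,"dz":0,"fingers":1},{"rx":0,"ry":0,"rz":0,"dx":0,"dy":0,"dz":0,"fingers":1}]'
python3 -m inch '[{"rx":0,"ry":0,"rz":0,"dx":0,"dy":0,"dz":0.03,"fingers":1},{"rx":0,"ry":0,"rz":0,"dx":0,"dy":0,"dz":0.05,"fingers":1},{"rx":0,"ry":0,"rz":0,"dx":0,"dy":0,"dz":0,"fingers":1}]'
```

```text
time: 19.85
position: [667.0, -69.8, 33.3]
eef_rot: [3.137, 0.169, 0.001]
ft_force: [-1.3, -0.5, 5.4]
gripper_width: 17.3
time: 20.23
position: [669.6, -69.2, 116.8]
eef_rot: [3.137, 0.169, 0.012]
ft_force: [-0.0, -0.1, -0.5]
gripper_width: 17.3
```

```bash
python3 -m inch '[{"rx":0,"ry":0,"rz":0.05,"dx":-0.041,"dy":0.019,"dz":0,"fingers":1},{"rx":0,"ry":0,"rz":0.05,"dx":-0.041,"dy":0.019,"dz":0,"fingers":1},{"rx":0,"ry":0,"rz":0,"dx":-0.042,"dy":0.019,"dz":0,"fingers":1},{"rx":0,"ry":0,"rz":0,"dx":0,"dy":0,"dz":0,"fingers":1},{"rx":0,"ry":0,"rz":0,"dx":0,"dy":0,"dz":0,"fingers":1}]'
python3 - <<'E'
from tr import *
c=cam('wrist'); s=c['state']; print(s['time'],s['position'],s['eef_rot']); f=c['frame'].copy(); draw(c,LT,LR,f); cv2.imwrite('pics/w14.png',f)
c=cam('side'); f=c['frame'].copy(); cv2.imwrite('pics/s14.png',cv2.resize(f[130:330,190:430],None,fx=3,fy=3)); print(tw(LT,[(53,-30),(53,22)]))
E
```

```text
time: 20.85
position: [543.0, -12.9, 112.4]
eef_rot: [3.125, 0.326, 0.0]
ft_force: [0.5, -1.4, 0.5]
gripper_width: 17.2
20.85 [543.01348079 -12.87144577 112.43303686] [3.12462098e+00 3.25681116e-01 4.36522112e-05]
[[544.64278629 -12.12226262]
 [533.65389688  38.70336389]]
```

View pics/w14.png

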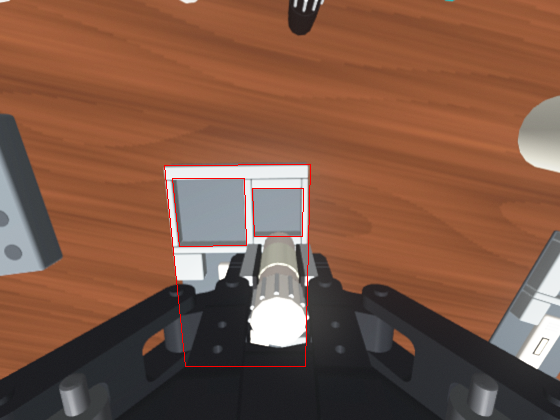

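View pics/s14.png

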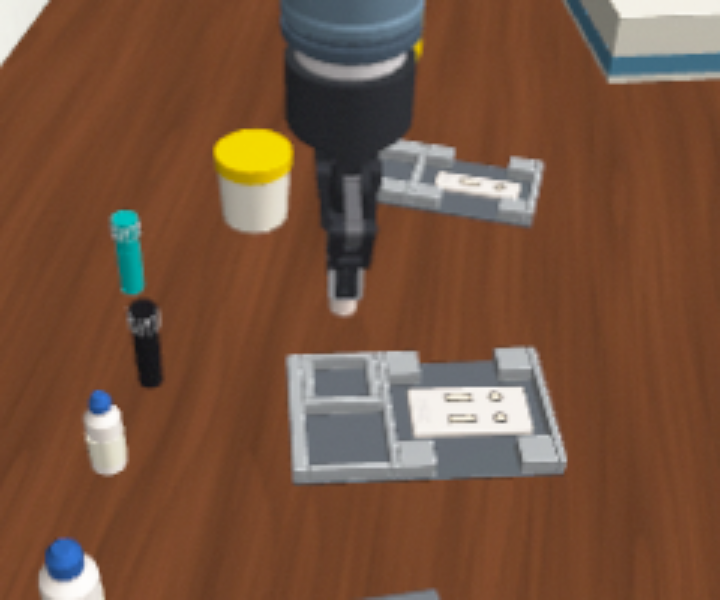

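```bash
python3 -m inch '[{"rx":0,"ry":0,"rz":0,"dx":0.0015,"dy":0.0005,"dz":-0.03,"fingers":1},{"rx":0,"ry":0,"rz":0,"dx":0,"dy":0,"dz":-0.025,"fingers":1},{"rx":0,"ry":0,"rz":0,"dx":0,"dy":0,"dz":0,"fingers":1},{"rx":0,"ry":0,"rz":0,"dx":0,"dy":0,"dz":0,"fingers":1}]'
```

```text
time: 21.45
position: [545.1, -12.2, 58.4]
eef_rot: [-3.125, -0.325, -0.002]
ft_force: [0.2, 0.6, -0.3]
gripper_width: 17.1
```

```bash
python3 -m inch '[{"rx":0,"ry":0,"rz":0,"dx":0,"dy":0,"dz":-0.01,"fingers":1},{"rx":0,"ry":0,"rz":0,"dx":0,"dy":0,"dz":-0.007,"fingers":1},{"rx":0,"ry":0,"rz":0,"dx":0,"dy":0,"dz":-0.004,"fingers":1},{"rx":0,"ry":0,"rz":0,"dx":0,"dy":0,"dz":0,"fingers":1}]'
```

```text
time: 21.95
position: [544.1, -12.1, 36.7]
eef_rot: [-3.125, -0.326, 0.0]
ft_force: [1.3, 0.4, 0.2]
gripper_width: 17.5
```

```bash
python3 -m inch '[{"rx":0,"ry":0,"rz":0,"dx":0,"dy":0,"dz":-0.001,"fingers":1},{"rx":0,"ry":0,"rz":0,"dx":0,"dy":0,"dz":0,"fingers":1}]'; python3 -m inch '[{"rx":0,"ry":0,"rz":0,"dx":0,"dy":0,"dz":0,"fingers":0.3},{"rx":0,"ry":0,"rz":0,"dx":0,"dy":0,"dz":0,"fingers":0.1},{"rx":0,"ry":0,"rz":0,"dx":0,"dy":0,"dz":0,"fingers":0.1},{"rx":0,"ry":0,"rz":0,"dx":0,"dy":0,"dz":0.03,"fingers":0.1},{"rx":0,"ry":0,"rz":0,"dx":0,"dy":0,"dz":0.06,"fingers":-0.1},{"rx":0,"ry":0,"rz":0,"dx":-0.03,"dy":0.03,"dz":0.06,"fingers":-0.1},{"rx":0,"ry":0,"rz":0,"dx":0,"dy":0.03,"dz":0,"fingers":-0.1},{"rx":0,"ry":0,"rz":0,"dx":0,"dy":0,"dz":0,"fingers":-0.1}]'
python3 - <<'E'
from bot import *
c=bots('wrist','vial',73,5); cv2.imwrite('pics/w15.png',c['frame']); bots('wrist','small_bottle',66)
E
```

```text
time: 22.2
position: [544.4, -12.0, 36.2]
eef_rot: [3.124, 0.326, 0.0]
ft_force: [-1.5, -0.2, 3.4]
gripper_width: 17.0
time: 23.2
position: [518.7, 46.0, 177.8]
eef_rot: [-3.123, -0.332, -0.003]
ft_force: [-0.2, -0.0, -0.1]
gripper_width: 47.3
23.2 [518.7  46.  177.8] [-3.123e+00 -3.320e-01 -3.000e-03] 47.3
wrist vial 0.73 [358.   1. 408.  45.] topmean [676.5  -0.   69.3] circ [6.788e+02 5.000e-01] 9.8 bgr [38. 38. 44.]
wrist vial 0.66 [332. 172. 370. 208.] topmean [545.6 -10.8  72. ] circ [545.5 -11. ] 10.2 bgr [247. 250. 251.]
23.3 [518.5  43.  176.6] [ 3.124e+00  3.260e-01 -1.000e-03] 46.8
```

View pics/w15.png

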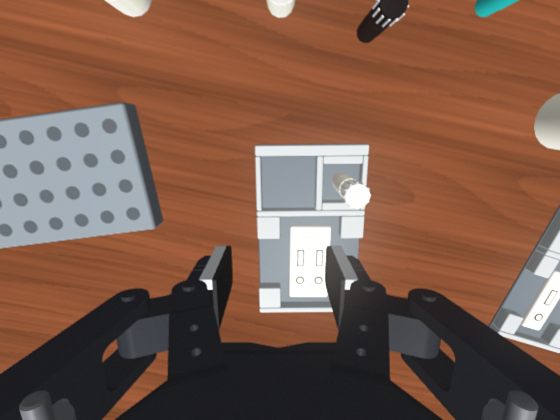

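Vial upright in its pocket, seen at (350,190). Next the small bottle (only one of its kind: white, slim blue cap).

```bash
python3 -m inch '[{"rx":0,"ry":0,"rz":0,"dx":0.042,"dy":0.009,"dz":0,"fingers":-0.1},{"rx":0,"ry":0,"rz":0,"dx":0.042,"dy":0.009,"dz":0,"fingers":-0.1},{"rx":0,"ry":0,"rz":0,"dx":0.042,"dy":0.009,"dz":-0.01,"fingers":-0.1},{"rx":0,"ry":0,"rz":0,"dx":0.04,"dy":0.009,"dz":-0.01,"fingers":-0.1},{"rx":0,"ry":0,"rz":0,"dx":0,"dy":0,"dz":0,"fingers":-0.1},{"rx":0,"ry":0,"rz":0,"dx":0,"dy":0,"dz":0,"fingers":-0.1}]'
python3 - <<'E'
from bot import *
c=bots('wrist','small_bottle',66); cv2.imwrite('pics/w16.png',cv2.resize(c['frame'][60:340,100:420],None,fx=2,fy=2));bots('wrist','large_bottle',82)
E
```

```text
time: 24.15
position: [683.8, 78.5, 156.0]
eef_rot: [3.124, 0.325, -0.003]
ft_force: [-0.7, 0.8, 0.0]
gripper_width: 47.2
24.15 [683.8  78.5 156. ] [ 3.124e+00  3.250e-01 -3.000e-03] 47.2
wrist small_bottle 0.66 [265. 177. 291. 221.] topmean [688.1  81.   63.5] circ [687.4  80.7] 7.3 bgr [205.  181.  186.5]
24.25 [683.9  78.6 157. ] [ 3.124e+00  3.250e-01 -1.000e-03] 46.8
wrist large_bottle 0.71 [ 79. 172. 158. 225.] topmean [666.5 207.1  79.5] circ [665.3 208.8] 10.4 bgr [185. 172. 175.]
```

View pics/w16.png

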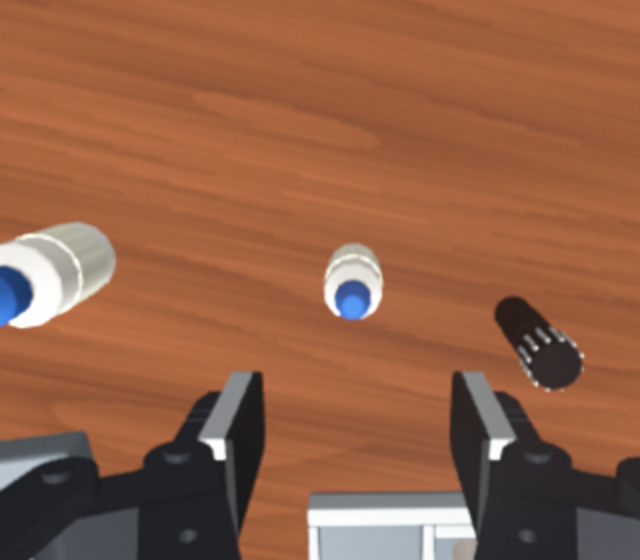

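```bash
python3 -m inch '[{"rx":0,"ry":0,"rz":0,"dx":0.0035,"dy":0.0025,"dz":-0.03,"fingers":-0.1},{"rx":0,"ry":0,"rz":0,"dx":0,"dy":0,"dz":-0.04,"fingers":-0.1},{"rx":0,"ry":0,"rz":0,"dx":0,"dy":0,"dz":-0.035,"fingers":-0.1},{"rx":0,"ry":0,"rz":0,"dx":0,"dy":0,"dz":-0.016,"fingers":-0.1},{"rx":0,"ry":0,"rz":0,"dx":0,"dy":0,"dz":0,"fingers":-0.1},{"rx":0,"ry":0,"rz":0,"dx":0,"dy":0,"dz":0,"fingers":-0.1}]'
```

```text
time: 25.1
position: [689.3, 82.2, 37.6]
eef_rot: [-3.124, -0.326, -0.004]
ft_force: [0.3, -0.6, 0.3]
gripper_width: 47.0
```

```bash
python3 -m inch '[{"rx":0,"ry":0,"rz":0,"dx":-0.0015,"dy":-0.001,"dz":-0.003,"fingers":-0.1},{"rx":0,"ry":0,"rz":0,"dx":0,"dy":0,"dz":0,"fingers":1},{"rx":0,"ry":0,"rz":0,"dx":0,"dy":0,"dz":0,"fingers":1},{"rx":0,"ry":0,"rz":0,"dx":0,"dy":0,"dz":0,"fingers":1},{"rx":0,"ry":0,"rz":0,"dx":0,"dy":0,"dz":0,"fingers":1},{"rx":0,"ry":0,"rz":0,"dx":0,"dy":0,"dz":0,"fingers":1}]'
python3 -m inch '[{"rx":0,"ry":0,"rz":0,"dx":0,"dy":0,"dz":0.03,"fingers":1},{"rx":0,"ry":0,"rz":0,"dx":0,"dy":0,"dz":0.05,"fingers":1},{"rx":0,"ry":0,"rz":0,"dx":-0.01,"dy":0,"dz":0.06,"fingers":1},{"rx":0,"ry":0,"rz":0,"dx":0,"dy":0,"dz":0,"fingers":1}]'
```

```text
time: 25.85
position: [687.2, 81.0, 33.5]
eef_rot: [-3.125, -0.326, -0.002]
ft_force: [-0.7, -0.1, 5.6]
gripper_width: 22.1
time: 26.35
position: [679.3, 82.1, 178.3]
eef_rot: [-3.124, -0.326, -0.014]
ft_force: [0.6, 0.1, -0.4]
gripper_width: 22.2
```

```bash
python3 -m inch '[{"rx":0,"ry":0,"rz":-0.043,"dx":-0.03,"dy":-0.0514,"dz":0,"fingers":1},{"rx":0,"ry":0,"rz":-0.043,"dx":-0.03,"dy":-0.0514,"dz":0,"fingers":1},{"rx":0,"ry":0,"rz":-0.043,"dx":-0.025,"dy":-0.0514,"dz":0,"fingers":1},{"rx":0,"ry":0,"rz":-0.043,"dx":-0.0185,"dy":-0.0514,"dz":0,"fingers":1},{"rx":0,"ry":0,"rz":-0.043,"dx":-0.015,"dy":-0.0514,"dz":0,"fingers":1},{"rx":0,"ry":0,"rz":-0.043,"dx":-0.01,"dy":-0.0514,"dz":0,"fingers":1},{"rx":0,"ry":0,"rz":-0.043,"dx":-0.01,"dy":-0.0514,"dz":-0.02,"fingers":1},{"rx":0,"ry":0,"rz":0,"dx":0,"dy":0,"dz":-0.03,"fingers":1},{"rx":0,"ry":0,"rz":0,"dx":0,"dy":0,"dz":0,"fingers":1},{"rx":0,"ry":0,"rz":0,"dx":0,"dy":0,"dz":0,"fingers":1}]'
python3 - <<'E'
from tr import *
c=cam('wrist'); s=c['state']; print(s['time'],s['position'],s['eef_rot'],s['qpos'].round(2)); f=c['frame'].copy(); draw(c,ST,SR,f); cv2.imwrite('pics/w17.png',f)
print(tw(ST,[(50,0)]))
E
```

```text
time: 27.6
position: [538.8, -277.7, 123.2]
eef_rot: [-3.138, 0.143, -0.001]
ft_force: [0.0, 0.3, -0.7]
gripper_width: 22.4
27.6 [ 538.79511056 -277.69610392  123.22807197] [-3.13755182e+00  1.43415066e-01 -5.52307691e-04] [ 0.7   0.65 -0.41  1.73  0.33  0.83 -1.53]
[[ 540.77809823 -277.70541567]]
```

View pics/w17.png

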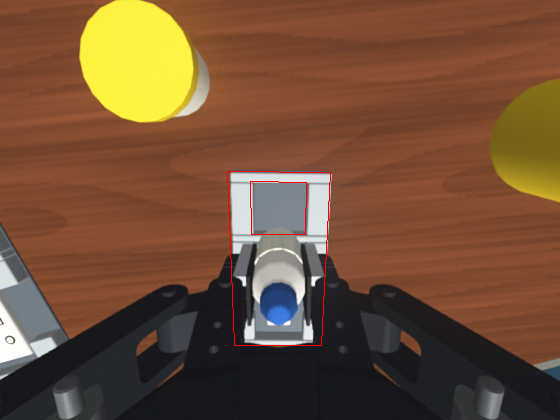

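```bash
python3 -m inch '[{"rx":0,"ry":0,"rz":0,"dx":0.0015,"dy":0,"dz":-0.035,"fingers":1},{"rx":0,"ry":0,"rz":0,"dx":0,"dy":0,"dz":-0.03,"fingers":1},{"rx":0,"ry":0,"rz":0,"dx":0,"dy":0,"dz":0,"fingers":1},{"rx":0,"ry":0,"rz":0,"dx":0,"dy":0,"dz":0,"fingers":1}]'
```

```text
time: 28.15
position: [541.0, -278.8, 59.6]
eef_rot: [3.138, -0.145, 0.004]
ft_force: [0.5, -0.5, -0.0]
gripper_width: 22.5
```

```bash
python3 -m inch '[{"rx":0,"ry":0,"rz":0,"dx":0,"dy":0.0005,"dz":-0.01,"fingers":1},{"rx":0,"ry":0,"rz":0,"dx":0,"dy":0,"dz":-0.008,"fingers":1},{"rx":0,"ry":0,"rz":0,"dx":0,"dy":0,"dz":-0.004,"fingers":1},{"rx":0,"ry":0,"rz":0,"dx":0,"dy":0,"dz":0,"fingers":1}]'; python3 -m inch '[{"rx":0,"ry":0,"rz":0,"dx":0,"dy":0,"dz":-0.001,"fingers":1},{"rx":0,"ry":0,"rz":0,"dx":0,"dy":0,"dz":0,"fingers":1}]'
```

```text
time: 28.65
position: [539.4, -278.3, 36.5]
eef_rot: [3.138, -0.146, -0.002]
ft_force: [-2.9, 0.9, 9.0]
gripper_width: 22.6
time: 28.9
position: [539.6, -278.3, 36.4]
eef_rot: [3.138, -0.146, -0.001]
ft_force: [-6.3, 2.4, 16.8]
gripper_width: 21.7
```

Floor contact. Release.

```bash
python3 -m inch '[{"rx":0,"ry":0,"rz":0,"dx":0,"dy":0,"dz":0.001,"fingers":0.2},{"rx":0,"ry":0,"rz":0,"dx":0,"dy":0,"dz":0,"fingers":0},{"rx":0,"ry":0,"rz":0,"dx":0,"dy":0,"dz":0,"fingers":0},{"rx":0,"ry":0,"rz":0,"dx":0,"dy":0,"dz":0.03,"fingers":0},{"rx":0,"ry":0,"rz":0,"dx":0,"dy":0,"dz":0.06,"fingers":-0.2},{"rx":0,"ry":0,"rz":0,"dx":-0.04,"dy":0.03,"dz":0.06,"fingers":-0.3},{"rx":0,"ry":0,"rz":0,"dx":-0.04,"dy":0.04,"dz":0.02,"fingers":-0.3},{"rx":0,"ry":0,"rz":0,"dx":0,"dy":0,"dz":0,"fingers":-0.3}]'
python3 - <<'E'
from bot import *
c=bots('wrist','small_bottle',69); cv2.imwrite('pics/w18.png',c['frame'])
E
```

```text
time: 29.9
position: [465.6, -211.9, 195.0]
eef_rot: [3.138, -0.141, -0.001]
ft_force: [1.0, -0.9, -0.8]
gripper_width: 55.7
29.9 [ 465.6 -211.9  195. ] [ 3.138e+00 -1.410e-01 -1.000e-03] 55.7
wrist small_bottle 0.62 [328.  94. 360. 126.] topmean [ 539.9 -277.5   66.5] circ [ 540. -278.] 7.1 bgr [204. 188. 188.]
```

View pics/w18.png

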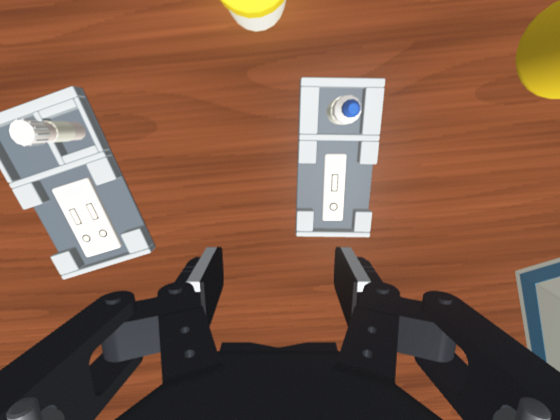

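Small bottle upright in its pocket (345,108). Now the large bottle: candidates are yellow (122,179) and white (152,182) in the top view; white is meant. I turn the jaws across so they clear the vial when placing.

```bash
python3 -m inch '[{"rx":0,"ry":0,"rz":0.18,"dx":0.02,"dy":0.042,"dz":0,"fingers":-0.3},{"rx":0,"ry":0,"rz":0.18,"dx":0.02,"dy":0.042,"dz":0,"fingers":-0.3},{"rx":0,"ry":0,"rz":0.18,"dx":0.02,"dy":0.042,"dz":0,"fingers":-0.3},{"rx":0,"ry":0,"rz":0.18,"dx":0.02,"dy":0.042,"dz":0,"fingers":-0.3},{"rx":0,"ry":0,"rz":0.18,"dx":0.02,"dy":0.042,"dz":0,"fingers":-0.3},{"rx":0,"ry":0,"rz":0.18,"dx":0.02,"dy":0.042,"dz":0,"fingers":-0.3},{"rx":0,"ry":0,"rz":0.18,"dx":0.02,"dy":0.042,"dz":0,"fingers":-0.3},{"rx":0,"ry":0,"rz":0.18,"dx":0.02,"dy":0.042,"dz":0,"fingers":-0.3},{"rx":0,"ry":0,"rz":0.18,"dx":0.02,"dy":0.038,"dz":0,"fingers":-0.3},{"rx":0,"ry":0,"rz":0.18,"dx":0.015,"dy":0.03,"dz":0,"fingers":-0.3}]'
python3 -m inch '[{"rx":0,"ry":0,"rz":0,"dx":0,"dy":0,"dz":0,"fingers":-0.3},{"rx":0,"ry":0,"rz":0,"dx":0,"dy":0,"dz":0,"fingers":-0.3}]'
python3 - <<'E'
from bot import *
c=bots('wrist','large_bottle',82,4); cv2.imwrite('pics/w19.png',c['frame']); print(read_state()['qpos'].round(2))
E
```

```text
time: 31.25
position: [664.1, 190.8, 192.2]
eef_rot: [-2.059, -2.371, 0.0]
ft_force: [0.4, -0.0, -0.4]
gripper_width: 55.5
time: 31.5
position: [663.0, 188.3, 192.5]
eef_rot: [-2.069, -2.363, 0.003]
ft_force: [-0.2, -0.2, 0.7]
gripper_width: 55.8
31.5 [663.  188.3 192.5] [-2.069 -2.363  0.003] 55.8
wrist large_bottle 0.9 [264. 154. 303. 196.] topmean [665.2 210.4  80.3] circ [665.2 210. ] 8.9 bgr [232. 207. 212.]
wrist large_bottle 0.87 [288.  59. 331. 106.] topmean [673.7 291.2  80.4] circ [673.6 291.5] 8.9 bgr [ 86. 198. 231.]
[ 0.17  0.82 -0.85  1.43  0.64  1.19 -0.64]
```

View pics/w19.png

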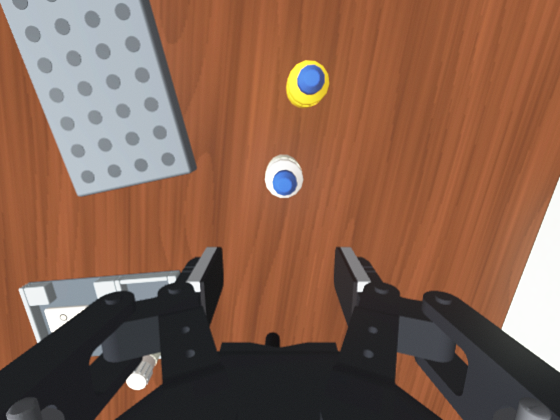

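```bash
python3 -m inch '[{"rx":0,"ry":0,"rz":0,"dx":0.001,"dy":0.011,"dz":-0.02,"fingers":-0.3},{"rx":0,"ry":0,"rz":0,"dx":0.001,"dy":0.0105,"dz":-0.02,"fingers":-0.3},{"rx":0,"ry":0,"rz":0,"dx":0,"dy":0,"dz":0,"fingers":-0.3},{"rx":0,"ry":0,"rz":0,"dx":0,"dy":0,"dz":0,"fingers":-0.3}]'
python3 - <<'E'
from bot import *
c=bots('wrist','large_bottle',82,4); cv2.imwrite('pics/w20.png',cv2.resize(c['frame'][60:340,140:420],None,fx=2,fy=2))
E
```

```text
time: 32.1
position: [664.6, 211.3, 153.7]
eef_rot: [-2.065, -2.367, 0.0]
ft_force: [-0.1, -0.8, -0.2]
gripper_width: 55.7
32.1 [664.6 211.3 153.7] [-2.065 -2.367  0.   ] 55.7
wrist large_bottle 0.87 [282.  82. 330. 136.] topmean [673.6 291.2  80.3] circ [673.6 291.4] 9.0 bgr [ 90. 198. 231.]
```

View pics/w20.png

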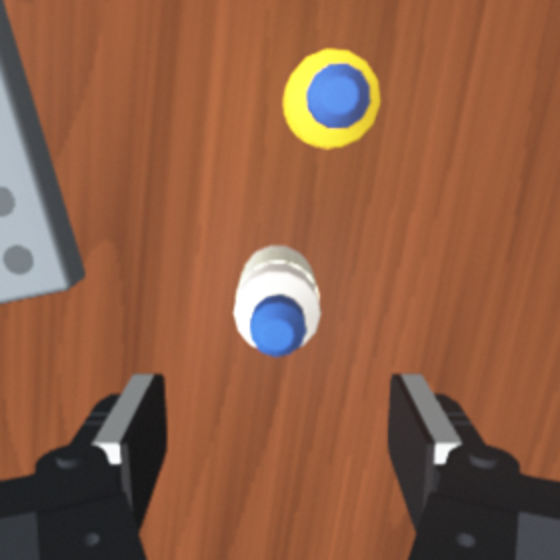

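The crop shows the white bottle at (278,310) between the fingers and the yellow at (332,98) beyond; white is meant. Going down.

```bash
python3 -m inch '[{"rx":0,"ry":0,"rz":0,"dx":0.0005,"dy":-0.001,"dz":-0.03,"fingers":-0.3},{"rx":0,"ry":0,"rz":0,"dx":0,"dy":0,"dz":-0.04,"fingers":-0.3},{"rx":0,"ry":0,"rz":0,"dx":0,"dy":0,"dz":-0.03,"fingers":-0.3},{"rx":0,"ry":0,"rz":0,"dx":0,"dy":0,"dz":-0.016,"fingers":-0.3},{"rx":0,"ry":0,"rz":0,"dx":0,"dy":0,"dz":0,"fingers":-0.3},{"rx":0,"ry":0,"rz":0,"dx":0,"dy":0,"dz":0,"fingers":-0.3}]'
```

```text
time: 32.95
position: [666.1, 210.7, 39.5]
eef_rot: [2.065, 2.366, 0.003]
ft_force: [0.4, 0.5, 0.5]
gripper_width: 55.5
```

```bash
python3 -m inch '[{"rx":0,"ry":0,"rz":0,"dx":-0.0005,"dy":-0.0005,"dz":-0.004,"fingers":-0.3},{"rx":0,"ry":0,"rz":0,"dx":0,"dy":0,"dz":0,"fingers":1},{"rx":0,"ry":0,"rz":0,"dx":0,"dy":0,"dz":0,"fingers":1},{"rx":0,"ry":0,"rz":0,"dx":0,"dy":0,"dz":0,"fingers":1},{"rx":0,"ry":0,"rz":0,"dx":0,"dy":0,"dz":0,"fingers":1},{"rx":0,"ry":0,"rz":0,"dx":0,"dy":0,"dz":0,"fingers":1}]'
python3 -m inch '[{"rx":0,"ry":0,"rz":0,"dx":0,"dy":0,"dz":0.03,"fingers":1},{"rx":0,"ry":0,"rz":0,"dx":0,"dy":0,"dz":0.05,"fingers":1},{"rx":0,"ry":0,"rz":0,"dx":-0.01,"dy":0,"dz":0.055,"fingers":1},{"rx":0,"ry":0,"rz":0,"dx":0,"dy":0,"dz":0,"fingers":1}]'
```

```text
time: 33.7
position: [665.0, 209.7, 34.4]
eef_rot: [2.065, 2.367, 0.001]
ft_force: [0.1, -1.2, 5.0]
gripper_width: 32.5
time: 34.2
position: [656.1, 211.5, 173.5]
eef_rot: [2.063, 2.366, 0.01]
ft_force: [0.0, -0.7, -1.6]
gripper_width: 32.4
```

```bash
python3 -m inch '[{"rx":0,"ry":0,"rz":0.04,"dx":-0.0305,"dy":-0.0432,"dz":0,"fingers":1},{"rx":0,"ry":0,"rz":0.035,"dx":-0.0305,"dy":-0.0432,"dz":0,"fingers":1},{"rx":0,"ry":0,"rz":0,"dx":-0.0305,"dy":-0.0432,"dz":-0.01,"fingers":1},{"rx":0,"ry":0,"rz":0,"dx":-0.0305,"dy":-0.0432,"dz":-0.02,"fingers":1},{"rx":0,"ry":0,"rz":0,"dx":0,"dy":0,"dz":0,"fingers":1},{"rx":0,"ry":0,"rz":0,"dx":0,"dy":0,"dz":0,"fingers":1}]'
python3 - <<'E'
from tr import *
c=cam('side'); s=c['state']; print(s['time'],s['position'],s['eef_rot']); f=c['frame'].copy(); draw(c,LT,LR,f);cv2.imwrite('pics/s21.png',cv2.resize(f[130:330,190:430],None,fx=3,fy=3))
E
```

```text
time: 34.95
position: [532.6, 37.0, 138.3]
eef_rot: [-1.975, -2.442, -0.0]
ft_force: [0.5, -0.8, -1.2]
gripper_width: 32.7
34.95 [532.5729823   37.03474458 138.32473996] [-1.97478146e+00 -2.44205342e+00 -2.86992622e-04]
```

View pics/s21.png

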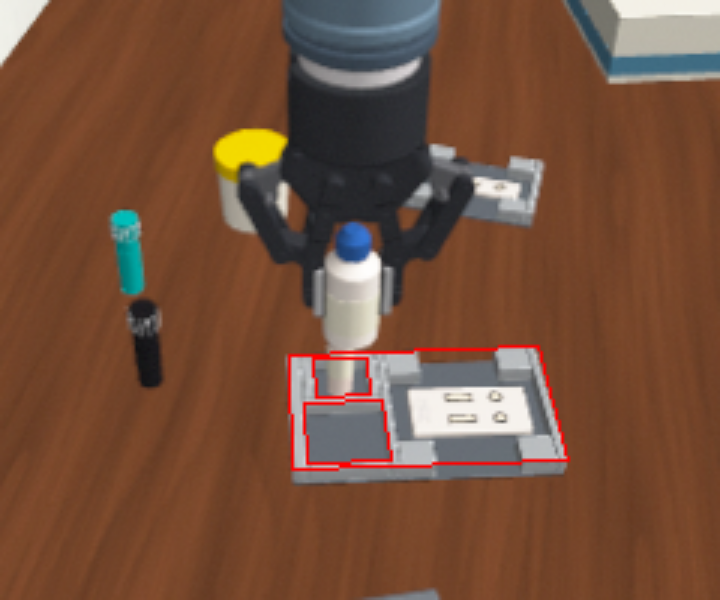

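Held upright. I lower it into the larger pocket.

```bash
python3 -m inch '[{"rx":0,"ry":0,"rz":0,"dx":0.001,"dy":0.0025,"dz":-0.03,"fingers":1},{"rx":0,"ry":0,"rz":0,"dx":0,"dy":0,"dz":-0.03,"fingers":1},{"rx":0,"ry":0,"rz":0,"dx":0,"dy":0,"dz":-0.016,"fingers":1},{"rx":0,"ry":0,"rz":0,"dx":0,"dy":0,"dz":0,"fingers":1},{"rx":0,"ry":0,"rz":0,"dx":0,"dy":0,"dz":0,"fingers":1}]'
```

```text
time: 35.62
position: [534.5, 40.0, 63.8]
eef_rot: [1.974, 2.443, 0.002]
ft_force: [0.5, -0.9, -0.2]
gripper_width: 32.2
```

```bash
python3 -m inch '[{"rx":0,"ry":0,"rz":0,"dx":-0.001,"dy":-0.001,"dz":-0.012,"fingers":1},{"rx":0,"ry":0,"rz":0,"dx":0,"dy":0,"dz":-0.009,"fingers":1},{"rx":0,"ry":0,"rz":0,"dx":0,"dy":0,"dz":-0.004,"fingers":1},{"rx":0,"ry":0,"rz":0,"dx":0,"dy":0,"dz":0,"fingers":1}]'
```

```text
time: 36.12
position: [532.6, 38.4, 37.7]
eef_rot: [-1.975, -2.443, 0.0]
ft_force: [-0.1, 0.1, -1.7]
gripper_width: 32.5
```

```bash
python3 -m inch '[{"rx":0,"ry":0,"rz":0,"dx":0,"dy":0,"dz":-0.001,"fingers":1},{"rx":0,"ry":0,"rz":0,"dx":0,"dy":0,"dz":0,"fingers":1}]'; python3 -m inch '[{"rx":0,"ry":0,"rz":0,"dx":0,"dy":0,"dz":0,"fingers":0},{"rx":0,"ry":0,"rz":0,"dx":0,"dy":0,"dz":0,"fingers":-0.25},{"rx":0,"ry":0,"rz":0,"dx":0,"dy":0,"dz":0,"fingers":-0.25},{"rx":0,"ry":0,"rz":0,"dx":0,"dy":0,"dz":0.03,"fingers":-0.3},{"rx":0,"ry":0,"rz":0,"dx":0,"dy":0,"dz":0.06,"fingers":-0.3},{"rx":0,"ry":0,"rz":0,"dx":0,"dy":0,"dz":0.06,"fingers":-0.3},{"rx":0,"ry":0,"rz":0,"dx":-0.04,"dy":0.04,"dz":0.03,"fingers":-0.3},{"rx":0,"ry":0,"rz":0,"dx":-0.04,"dy":0.05,"dz":0,"fingers":-0.3}]'
```

```text
time: 36.38
position: [532.8, 38.5, 37.3]
eef_rot: [1.975, 2.443, 0.0]
ft_force: [-1.9, -0.3, 5.6]
gripper_width: 32.3
time: 37.38
position: [455.3, 127.1, 218.3]
eef_rot: [1.977, 2.438, 0.006]
ft_force: [0.2, 2.0, 0.5]
gripper_width: 55.2
```

```bash
python3 -m inch '[{"rx":0,"ry":0,"rz":0,"dx":-0.005,"dy":0.055,"dz":0.02,"fingers":-0.3},{"rx":0,"ry":0,"rz":0,"dx":-0.005,"dy":0.055,"dz":0.02,"fingers":-0.3},{"rx":0,"ry":0,"rz":0,"dx":-0.005,"dy":0.055,"dz":0.02,"fingers":-0.3},{"rx":0,"ry":0,"rz":0,"dx":-0.005,"dy":0.05,"dz":0.02,"fingers":-0.3},{"rx":0,"ry":0,"rz":0,"dx":0,"dy":0,"dz":0,"fingers":-0.3},{"rx":0,"ry":0,"rz":0,"dx":0,"dy":0,"dz":0,"fingers":-0.3}]'
python3 - <<'E'
from bot import *
def inv(T,p):
    c,s=np.cos(T[1]),np.sin(T[1]); d=np.asarray(p)-T[0]; return np.round([c*d[0]+s*d[1],-s*d[0]+c*d[1]],1)
for n in('top','side'):
    c=cam(n); cv2.imwrite(f'pics/{n}22.png',cv2.resize(c['frame'][130:310,180:440],None,fx=3,fy=3))
    for th,T,zt in[('narrow_cassette',ST,9),('wide_cassette',LT,10),('small_bottle',ST,69),('large_bottle',LT,85),('vial',LT,73),('specimen_jar',None,66),('spray_bottle',None,212)]:
        for d in cut_out(n,th)[:3]:
            v,u=np.nonzero(d['mask']&(c['z_map']>0)); Q=world(c,np.c_[u,v]); t=Q[abs(Q[:,2]-zt)<5]
            if len(t)<4: continue
            print(n,th,round(d['confidence'],2),t.mean(0).round(1),np.percentile(Q[:,2],97).round(1), inv(T,t.mean(0)[:2]) if T else '')
E
```

```text
time: 38.12
position: [434.6, 340.4, 295.6]
eef_rot: [1.975, 2.443, -0.002]
ft_force: [0.6, -0.7, -0.2]
gripper_width: 55.8
top narrow_cassette 0.78 [ 463.  -269.2    7.8] 11.3 [-28.3   1.2]
top wide_cassette 0.89 [453.7  -2.4   9.1] 12.4 [-33.8  -1.3]
top small_bottle 0.39 [ 540.5 -276.3   67.1] 69.3 [49.6  1.4]
top large_bottle 0.71 [674.  291.2  81.5] 81.2 [243.5 239.1]
top large_bottle 0.44 [533.7  37.7  82.7] 84.5 [52.9 21. ]
top vial 0.45 [543.2 -13.2  72. ] 74.7 [ 51.3 -30.8]
top vial 0.45 [ 6.785e+02 -5.000e-01  6.990e+01] 72.2 [186.3 -46.9]
top specimen_jar 0.7 [ 644.8 -205.4   64.9] 68.5 
top spray_bottle 0.63 [ 560.1 -490.1  210.8] 213.2 
side wide_cassette 0.63 [ 640.4 -187.     9.9] 68.5 [ 109.6 -221.1]
side wide_cassette 0.46 [484.7   9.7  10.6] 12.7 [-1.  4.]
side small_bottle 0.57 [ 541.6 -275.6   67.1] 68.4 [50.7  2.2]
side large_bottle 0.7 [674.1 292.5  82.1] 82.9 [243.9 240.3]
side vial 0.82 [680.3   1.3  70.6] 71.9 [188.4 -45.5]
side vial 0.59 [544.7 -10.7  73.3] 75.3 [ 53.3 -28.6]
side vial 0.55 [722.5 -95.1  70.9] 72.0 [ 209.3 -148.7]
side specimen_jar 0.57 [ 646.1 -203.7   66.9] 68.5 
side spray_bottle 0.85 [ 562.  -485.9  211.9] 213.6
```

View pics/side22.png

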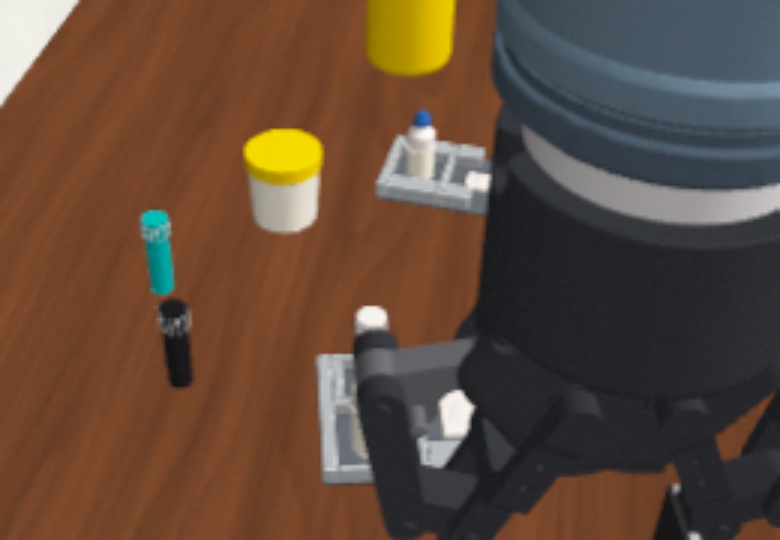

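View pics/top22.png

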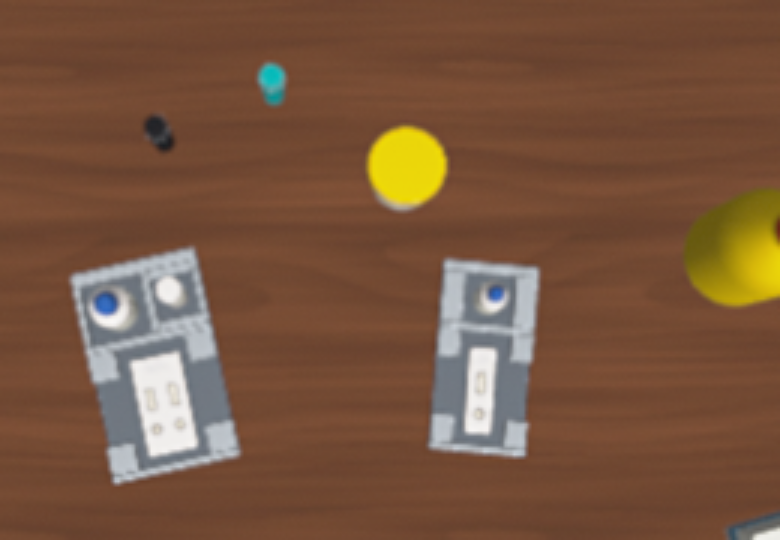

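All five parts are in place by the top picture: large tray at (155,365) and small tray at (483,357). The arm is clear at z 295 and the jar and spray bottle haven't moved.

```bash
python3 -c "
from plant import *
print(hand_in())"
```

```text
the job is handed in; nothing more can be done
None
```

Both kits are made up and the job was handed in at about 38 s of the 115 s allowed.

- **Large tray:** holds the wide cassette, the large bottle and the vial.
- **Small tray:** holds the narrow cassette and the small bottle.

The last top-camera check put every part within about 2.5 mm of its target in the tray, at heights that fit sitting on the floor. The jar and spray bottle read the same as at the start, to within about 1 mm. I left the black and turquoise vial look-alikes and the yellow bottle alone.

**Last side-camera check:** the arm hid the large bottle and most of the cassettes. Its two `wide_cassette` hits were false: one fell on the jar and the other gave the middle of the tray. For the vial and small bottle it agreed with the top camera to about 3 mm. That leaves the final positions of the cassettes and the large bottle resting on the top camera. Wrist-camera pictures taken right after release also confirm the two cassettes.

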